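Shut the coolant feed, draw the mesh strainer and hold it to the lamp

ROBOT

A 6-joint arm with a two-finger parallel gripper is mounted at the origin on the work surface. World frame = base frame: x ahead of the robot, y to its left, z up, the work surface at z = 0. Lengths are in m, angles in degrees, forces in N, time in s.
With the tool pointing down it reaches from about 0.4 to 0.825 m from the base axis. Payload 7 kg.
Tool frame: the origin (TCP) lies midway between the tips of the shut fingers; the grasp point (between the pads) lies 19 mm behind it (grip_depth is the distance from the TCP to the grasp point, in m); z points along the fingers, y is the direction in which the jaws open and shut (so a half turn about z gives the same grasp; the last joint's range is limited). The gripper opens to 88 mm and grips with 3 to 60 N. Pads are 19 mm wide; open, the fingers measure 130 mm over their backs; the gripper's body (78 mm by 193 mm) begins 47 mm behind the grasp point.
Start: joints at [-50.758, 20.546, 0.682, 0, -70.136, -16.507], TCP at [0.261, -0.623, 0.227] pointing down, gripper open.
Joint ranges: [-176.03, 176.03], [-82.01, 121.73], [-58.28, 71.71], [-173.87, 95.51], [-174.79, -0.11], [-173.66, 173.66]. Speed limits (degrees/s): [136.94, 136.94, 172.46, 180, 180, 180].

INTERFACE

Orientations are given as [roll, pitch, yaw] about the fixed x, y, z axes, in that order (R = Rz(yaw) Ry(pitch) Rx(roll)).
In Python, from plant import * gives the robot as it stands.
- The arm moves only by the shell command python3 -m inch 'ROWS'. ROWS is JSON, a list of rows, each an object of numbers: "ax", "ay", "az": the turn, a rotation vector about the tool's x, y, z in degrees; "dx", "dy", "dz": the shift along the tool's x, y, z in mm; "fingers": the finger opening in mm, from 0 to 87.6. In form: [{"ax": .., "ay": .., "az": .., "dx": .., "dy": .., "dz": .., "fingers": ..}, ...]. A call has 1 to 8 rows; each row is the pose to reach, as a shift and turn from the pose commanded when the call began, along the tool's axes at that moment; what a row does not reach only later rows make up. A row lasts 1/8 s, in which the tool goes at most 62.5 mm and 10.7 degrees, less where a joint would pass 70% of its speed; a pose out of reach is approached as far as the arm can. A call with a gripper value outside its range is refused whole. The fingers move at their own pace and stop on an object; the grip force is fixed at half the most. Time passes only in rows, so rows that repeat a pose let the fingers close. It gives the time, the measured TCP pose, the force and the opening at its end, in the units of the state.
- get_obs(): the state, without advancing time (a new reading comes with each control period).
- snapshot(name): name is "scene" or "side" or "wrist"; returns a dict with "image" (400x640x3 uint8, red, green, blue), "fx", "fy", "cx", "cy" (pixels), "rvec" (rotation vector, rad) and "tvec" (3), from world to camera coordinates, as OpenCV has them. Camera axes: x right, y down, z forward; pixel columns grow to the right and rows downward; lengths in m; the calibration is good to about 2 mm. A picture is of the moment at which its call begins. There is no depth.
- close_job(): hands the job in, once; it reports no verdict.
Trained networks look in the newest picture that a camera, given by its name, has taken for a name from the list of things; names that differ only in an ending like _2 or _b are one class to them, and where a whole thing is asked for, a point or a joint stands for the part that bears it (a point fixed in the world has none). Each returns a list of dicts, best first, with "score" (0 to 1); they miss things now and then, are a little off and sometimes report something else, mostly with a low value. They report only what shows in the picture. A call takes as long as a camera call.
- search_frame(target, camera): "bbox" ([centre column, centre row, width, height] in pixels, round what is visible of it).
- trace(target, camera): "mask" (400x640 bool, what is visible of it) and "bbox" ([centre column, centre row, width, height] in pixels, round what is visible of it).
- landmark_of(target, camera): "position" ([column, row] in pixels: a listed point, or the origin of a listed thing).
The state is a dict: "clock": time; "joint_pos": joint angles; "qvel": joint speeds; "tau": joint torques, N m; "tool_pos": TCP position; "orientation": TCP orientation; "force": force on the tool from outside, world axes, zero at the start; "moment": the same for the moment, N m; "opening": finger opening in m.
Only numpy, scipy, OpenCV 4.12 (cv2) and the standard library are available. Lean on these libraries where they do the work, as an engineer would, in place of code of your own. Each camera call takes 0.05 s, during which the arm holds its last target.

TASK

The strainer in the drained coolant box is due for its mesh check. First shut the feed valve fully (yellow lever square across the pipe), then lift the green cover flap and leave it standing open, draw out the brass mesh strainer from inside and, keeping it upright all the way, hold it in the beam of the work lamp, its mesh squarely facing the lamp about 15 cm in front of the glass. Finish holding it there, still and clear of everything, and leave the other things on the bench where they are.

Things in the scene. Friction and masses are not known exactly. Their poses are not given: they have to be found in the camera images.
- unit: Fixed green coolant strainer box: x -140 to +160 mm (+x away from its front), y +-90, 148 high; origin on the bench; yaw varies within 15 degrees. Flap over x -140 to +20; behind it a deck with a grey pump at x +108, top 223 high. On the -y side a 25 mm pipe (x -65, axis 95 high) carries the brass ball valve, runs along -y to y -258 and bends down to the bench
- lever (a joint): Yellow lever of the ball valve, rad: 0 = shut (lever square across the pipe, pointing along the box's -x, against its stop), 1.571 = fully open (lever along the pipe, pointing along the box's -y). Swings level about the vertical stem; it shuts clockwise seen from above and stays where it is left (about 0.3 N m to turn). Starts 1.1 to 1.55
- valve_stem (a point): Turning axis of the lever (vertical), at the lever's mid-height, 150 mm above the bench; at (-65, -155, 150) mm in the box's frame
- lever_grip (a point): Point in the middle of the lever's yellow grip, 78 mm from the stem; the grip is 18 mm wide, 12 mm high, from 38 to 108 mm from the stem; this point is its mid-height. About 30 mm of free height between the grip and the pipe. The point's -x points from the stem to the lever's tip
- flap (a joint): Cover flap of the box, rad: 0 = closed and level, 1.571 = upright, 1.85 = its stop, leaning back. No spring: it falls shut if let go short of upright, and tips back and stays against its stop once well past upright. Mass 0.35 kg
- flap_hinge (a point): Middle of the flap's hinge line, which runs along the box's y at (20, 0, 151) mm in the box's frame; the flap reaches 165 mm from it towards the box's front, is 184 mm wide and 3 mm thick
- flap_handle (a point): Middle of the black crossbar of the flap's bow handle: bar 50 mm long along the box's y, 14 mm wide, 12 mm high, on two legs near its ends, ends free on both sides; 34 mm above the flap and 137 mm from the hinge line towards the front when closed
- strainer: Loose plate under the flap, 0.25-0.5 kg: brass frame 120 mm wide (x), 8 thick (y, normal to the mesh), 95 high, steel mesh, orange bow handle on top; 132 high in all. Origin: centre of underside. Stands on the tank floor (4 mm above the bench) at x -63, y 0 of the box, axes as the box's, side edges in guide channels 94 mm high (play 2.5 mm across, 3 each side); comes out straight up
- strainer_grip (a point): Middle of the strainer's orange handle bar, 125 mm above its underside: bar 64 mm long along the strainer's x, 12 mm thick (y), 14 mm high, legs 44 mm apart beneath; 23 mm free between bar and frame
- mesh (a point): Centre of the strainer's mesh, 47.5 mm above its underside
- lamp: Work lamp, fixed: red magnetic foot 66 mm square, black gooseneck and aluminium lamp head 90 mm across, highest point about 270 mm; origin under the foot, +x the level direction in which it shines, z up
- lamp_glass (a point): Centre of the lamp's glass, 216 mm above the bench, 92 mm ahead (lamp's +x) of the foot's centre
- beam_spot (a point): Point on the beam's centre line 150 mm in front of the glass, 203 mm above the bench: where the centre of the mesh is to be held
- oil_bottle: Bystander: white plastic bottle with red cap, 60 mm across, 150 mm high, upright; origin under its centre
- clamp: Bystander: dark steel machine clamp, 110 x 36 x 40 mm with a short stud to 72 mm height; origin under its centre
- chip_brush: Bystander: wooden hand brush, 190 mm long, lying; origin under its centre

How it is judged:
By the outcome, as a careful person would: the job done as asked, in the order asked, and still so for the second after the job is handed in, while the arm keeps its last pose, push and grip.
It also fails if it takes over 72 s, if anything falls off the work surface, if the arm or the gripper's body presses on something with over 40 N, if the wrist force passes 120 N, or if a joint passes its speed limit or range.

## Working session

There is one attempt and no reset: what is moved stays moved. The work goes in short steps, Python scripts to look and compute and a shell command to move; the robot and the scene stay as the last step left them, time stands still between calls to the robot, and variables do not carry over. Pictures are saved under pics/ and viewed, and the job is handed in when it is done.

```bash
ls; mkdir -p pics; cat > h.py <<'E'
from plant import *
import numpy as np, cv2
from scipy.spatial.transform import Rotation as R
def snap(cam,fn=None):
    s=snapshot(cam)
    if fn: cv2.imwrite('pics/'+fn+'.png',cv2.cvtColor(s['image'],cv2.COLOR_RGB2BGR))
    return s
def P(s):
    K=np.array([[s['fx'],0,s['cx']],[0,s['fy'],s['cy']],[0,0,1]])
    return K@np.c_[cv2.Rodrigues(np.array(s['rvec'],float))[0],np.array(s['tvec'],float).reshape(3)]
def proj(s,X):
    X=np.atleast_2d(X); h=np.c_[X,np.ones(len(X))]@P(s).T
    return h[:,:2]/h[:,2:]
def onz(s,px,z):
    M=P(s); A=np.c_[M[:,0],M[:,1],-np.array([px[0],px[1],1])]
    return np.linalg.solve(A,-(M[:,2]*z+M[:,3]))[:2]
def tri(s1,p1,s2,p2):
    X=cv2.triangulatePoints(P(s1),P(s2),np.array(p1,float).reshape(2,1),np.array(p2,float).reshape(2,1))
    return (X[:3]/X[3]).ravel()
E
python3 - <<'E'
from h import *
print(get_obs())
S={c:snap(c,c+'0') for c in ('scene','side','wrist')}
for t in ['unit','lever','valve_stem','lever_grip','flap_hinge','flap_handle','lamp','lamp_glass','oil_bottle','clamp','chip_brush']:
    for c in S:
        r=landmark_of(t,c)
        if r: print(t,c,[(np.round(q['position'],1),round(q['score'],2)) for q in r[:2]])
for c in S: print(c, -cv2.Rodrigues(np.array(S[c]['rvec']))[0].T@np.array(S[c]['tvec']).ravel())
E
```

```text
pics
{'clock': 0.0, 'joint_pos': array([-5.07596962e+01,  2.05913058e+01,  6.34322357e-01, -1.89411144e-02,
       -7.01379184e+01, -1.65073704e+01]), 'qvel': array([-0.10351723,  0.06542213, -0.01778637, -0.06206436, -0.00267225,
        0.15591074]), 'tau': array([-8.38932792e-04, -5.82712269e+01,  2.93046820e+01,  6.99698254e+00,
        6.74390380e-03, -1.74622232e-04]), 'tool_pos': array([ 0.26062468, -0.62211855,  0.22563205]), 'orientation': array([ 1.79903950e+02, -9.89565874e-03, -1.57273508e+02]), 'force': array([ 0.26234265, -0.69990553,  0.34700114]), 'moment': array([ 0.05038831, -0.02599838,  0.04136697]), 'opening': 0.08772062444317259}
unit scene [(array([267.1, 233.4]), 0.6)]
unit side [(array([383.7, 133.4]), 0.74), (array([345.2, 191.6]), 0.56)]Traceback (most recent call last):
  File "<stdin>", line 6, in <module>
ValueError: it knows: beam_spot, chip_brush, clamp, flap_handle, flap_hinge, lamp, lamp_glass, lever_grip, mesh, oil_bottle, strainer, strainer_grip, unit, valve_stem
```

```bash
python3 - <<'E'
from h import *
S={c:snap(c,c+'1') for c in ('scene','side','wrist')}
for t in ['unit','valve_stem','lever_grip','flap_hinge','flap_handle','lamp','lamp_glass','beam_spot','oil_bottle','clamp','chip_brush']:
    for c in S:
        r=landmark_of(t,c)
        if r: print(t,c,[(np.round(q['position'],1),round(q['score'],2)) for q in r[:2]])
for c in S: print(c, -cv2.Rodrigues(np.array(S[c]['rvec']))[0].T@np.array(S[c]['tvec']).ravel())
E
```

```text
unit scene [(array([271.3, 235.3]), 0.68)]
unit side [(array([345.9, 189.3]), 0.63)]
valve_stem scene [(array([202.4, 195. ]), 0.89)]
valve_stem side [(array([401.4, 134.5]), 0.75), (array([236.8, 218. ]), 0.51)]
lever_grip scene [(array([170.3, 201.8]), 0.8)]
lever_grip side [(array([419.6, 119.2]), 0.48)]
flap_hinge scene [(array([263.3, 209.1]), 0.67)]
flap_hinge side [(array([345.5, 154.3]), 0.83)]
flap_handle scene [(array([256.3, 165.7]), 0.76), (array([376.8, 269.5]), 0.56)]
flap_handle side [(array([388.1, 167.1]), 0.87), (array([344.3, 191.6]), 0.54)]
lamp scene [(array([452.1, 207.6]), 0.77)]
lamp side [(array([194.6, 313.6]), 0.95)]
lamp_glass scene [(array([443.3, 162.8]), 0.76)]
lamp_glass side [(array([217.8, 250.1]), 0.95)]
oil_bottle scene [(array([174., 272.]), 0.68)]
oil_bottle side [(array([384.9, 128.5]), 0.72), (array([235. , 219.4]), 0.19)]
clamp scene [(array([377.7, 268.2]), 0.67)]
clamp side [(array([237.1, 217.9]), 0.61)]
chip_brush scene [(array([373.7, 177.2]), 0.93)]
chip_brush side [(array([296.4, 299.8]), 0.78)]
scene [1.09470278 0.04075475 0.99438378]
side [-0.09384696  0.67193343  1.15487165]
wrist [ 0.1929466  -0.65064337  0.38516148]
```

View pics/scene0.png

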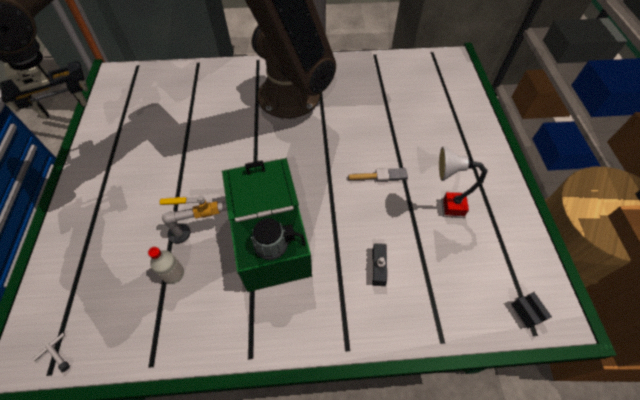

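View pics/side0.png

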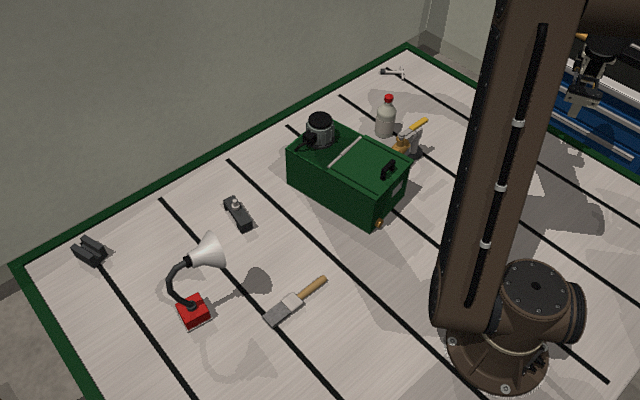

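View pics/wrist0.png

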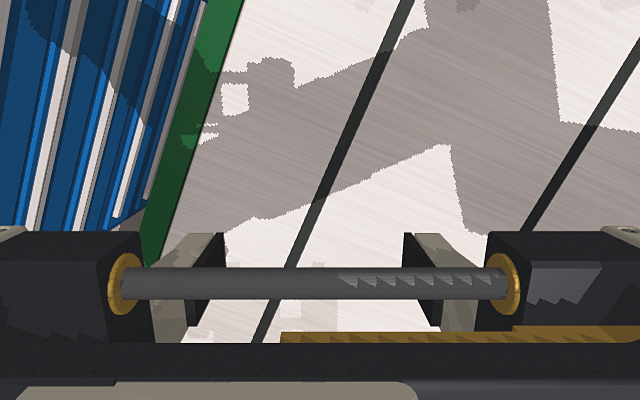

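The scene view shows the green box at about (265,220), the yellow lever at (172,201), the lamp at (455,180), the bottle at (167,265), the clamp at (380,265) and the brush at (377,176). Next I fit the poses.

```bash
cat > fit.py <<'E'
from h import *
from scipy.optimize import least_squares
S={c:snap(c) for c in ('scene','side')}
L={}
for t in ['unit','valve_stem','lever_grip','flap_hinge','flap_handle','lamp','lamp_glass','beam_spot','clamp','oil_bottle','chip_brush']:
    for c in S:
        for q in landmark_of(t,c)[:3]: L.setdefault((t,c),[]).append((q['position'],q['score']))
def T(p): return lambda X:(R.from_euler('z',p[2]).apply(X)+[p[0],p[1],0])
pts={'unit':[0,0,0],'valve_stem':[-.065,-.155,.15],'flap_hinge':[.02,0,.151],'flap_handle':[.02-.137,0,.151+.036]}
def best(t,c,pred):
    if (t,c) not in L: return None
    ps=[np.array(p) for p,s in L[(t,c)]]
    return min(ps,key=lambda p:np.linalg.norm(p-pred))
def resid(p,full=False):
    r=[]; f=T(p)
    for t,X in list(pts.items())+[('lever_grip',[-.065-.078*np.cos(p[3]),-.155-.078*np.sin(p[3]),.15])]:
        for c in S:
            pr=proj(S[c],f(np.array(X)))[0]; b=best(t,c,pr)
            if b is not None: r+=list((pr-b)*(0.5 if t=='unit' else 1)); 
            if full and b is not None: print(t,c,np.round(pr-b,1))
    return np.array(r)
s=least_squares(resid,[.55,-.1,0,1.3],loss='soft_l1',f_scale=2)
print('box',s.x,np.degrees(s.x[2:])); resid(s.x,True)
def rl(p):
    f=T(p); r=[]
    for t,X in {'lamp':[0,0,0],'lamp_glass':[.092,0,.216]}.items():
        for c in S:
            pr=proj(S[c],f(np.array(X)))[0]; b=best(t,c,pr)
            if b is not None:r+=list(pr-b)
    return np.array(r)
l=min((least_squares(rl,[.55,.4,a],loss='soft_l1',f_scale=2) for a in (0,1.6,3.1,-1.6)),key=lambda q:q.cost)
print('lamp',l.x,np.degrees(l.x[2]),rl(l.x).round(1))
for t in ['clamp','oil_bottle','chip_brush']:
    for c in S:
        if (t,c) in L: print(t,c,[(onz(S[c],p,0).round(3),round(s_,2)) for p,s_ in L[(t,c)]])
np.savez('poses.npz',box=s.x,lamp=l.x)
def lines(img,s_,A,B,col):
    for a,b in zip(proj(s_,A),proj(s_,B)): cv2.line(img,tuple(np.int32(a*2)),tuple(np.int32(b*2)),col,1)
for c in S:
    im=cv2.resize(cv2.cvtColor(S[c]['image'],cv2.COLOR_RGB2BGR),None,fx=2,fy=2,interpolation=cv2.INTER_CUBIC)
    f=T(s.x); 
    for z in (0,.148):
        C=f(np.array([[-.14,-.09,z],[.16,-.09,z],[.16,.09,z],[-.14,.09,z]])); lines(im,S[c],C,np.roll(C,-1,0),(0,0,255))
    a=s.x[3]; lines(im,S[c],f(np.array([[-.065,-.155,.156]])),f(np.array([[-.065-.108*np.cos(a),-.155-.108*np.sin(a),.156]])),(255,0,0))
    g=T(l.x); lines(im,S[c],g(np.array([[0,0,0],[.092,0,.216]])),g(np.array([[.092,0,.216],[.242,0,.203]])),(255,0,0))
    C=g(np.array([[-.033,-.033,0],[.033,-.033,0],[.033,.033,0],[-.033,.033,0]])); lines(im,S[c],C,np.roll(C,-1,0),(255,255,0))
    y=np.linspace(0,2*np.pi,25); C=g(np.c_[.092+0*y,.045*np.cos(y),.216+.045*np.sin(y)]); lines(im,S[c],C[:-1],C[1:],(0,0,255))
    im=im[200:700,250:1050]; cv2.imwrite(f'pics/fit_{c}.png',im)
E
python3 fit.py
```

```text
box [ 0.57308628 -0.06978007  0.1598682   1.57305359] [ 9.15977304 90.12933169]
unit scene [ 1.1 -0.4]
unit side [0.5 0.9]
valve_stem scene [-0.2  0. ]
valve_stem side [1.1 1.6]
flap_hinge scene [ 1.  -1.1]
flap_hinge side [-1.6 -1.9]
flap_handle scene [-3.3 -1.2]
flap_handle side [-1.3 -2.2]
lever_grip scene [-1.6 -0.6]
lever_grip side [-2.4  4.5]
lamp [0.53087895 0.48804949 4.65686157] 266.81851365514973 [ 0.8  0.6 -0.7  1.5 -2.3  2.7  0.9  0.7]
clamp scene [(array([0.714, 0.23 ]), 0.61)]
clamp side [(array([0.708, 0.236]), 0.91)]
oil_bottle side [(array([ 0.679, -0.337]), 0.72)]
chip_brush scene [(array([0.396, 0.278]), 0.8)]
chip_brush side [(array([0.401, 0.277]), 0.92), (array([ 0.575, -0.072]), 0.74)]
```

View pics/fit_scene.png

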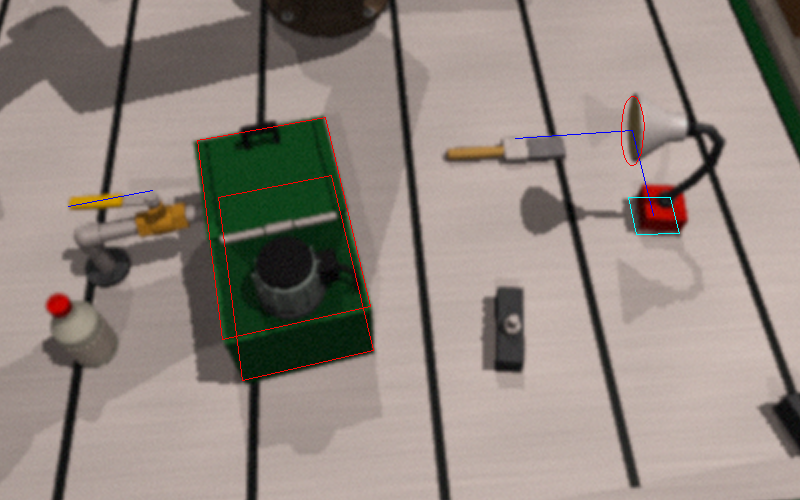

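View pics/fit_side.png

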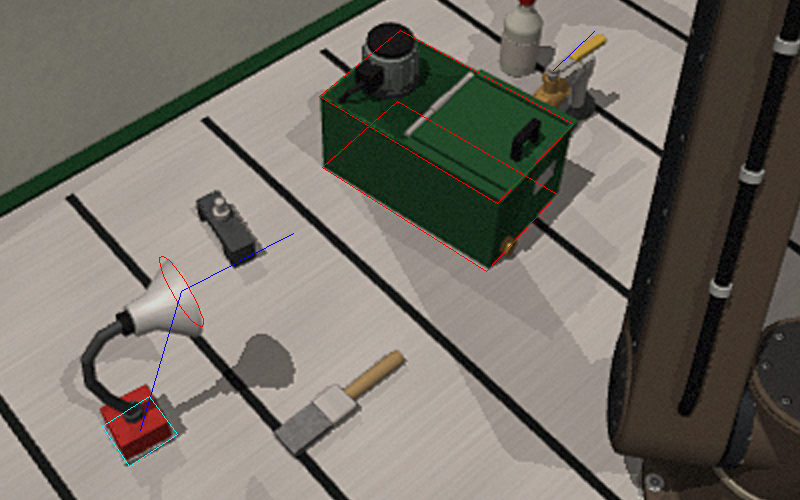

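The box outline matches both views, but the lever line is off. I will refine the lever from its yellow pixels and average the lamp and box landmarks over a few pictures.

```bash
cat > fit2.py <<'E'
from h import *
from scipy.optimize import least_squares
L={};Ss={}
for k in range(5):
  for c in ('scene','side'):
    s=Ss[c]=snap(c)
    for t in ['valve_stem','flap_hinge','flap_handle','lamp','lamp_glass']:
        for q in landmark_of(t,c)[:3]: L.setdefault((t,c),[]).append(np.array(q['position']))
def T(p): return lambda X:(R.from_euler('z',p[2]).apply(X)+[p[0],p[1],0])
z=np.load('poses.npz')
pb={'valve_stem':[-.065,-.155,.15],'flap_hinge':[.02,0,.151],'flap_handle':[.02-.137,0,.151+.036]}
pl={'lamp':[0,0,0],'lamp_glass':[.092,0,.216]}
def go(pts,p0):
    D=[]
    for t,X in pts.items():
        for c in Ss:
            pr=proj(Ss[c],T(p0)(np.array(X)))[0]
            g=[p for p in L.get((t,c),[]) if np.linalg.norm(p-pr)<10]
            if g: D.append((t,c,np.array(X),np.median(g,0))); print(t,c,len(g),np.std(g,0).round(1))
    f=lambda p:np.concatenate([proj(Ss[c],T(p)(X))[0]-m for t,c,X,m in D])
    s=least_squares(f,p0,loss='soft_l1',f_scale=2); print(s.x,np.degrees(s.x[2]),f(s.x).round(1)); return s.x
b=go(pb,z['box'][:3]); l=go(pl,z['lamp'])
C={}
for c in Ss:
    hsv=cv2.cvtColor(Ss[c]['image'],cv2.COLOR_RGB2HSV)
    m=cv2.inRange(hsv,(20,150,120),(32,255,255)); n,lab,st,ce=cv2.connectedComponentsWithStats(m)
    for i in range(1,n):
        if st[i,4]>30: print(c,st[i],ce[i].round(1))
np.savez('poses2.npz',box=b,lamp=l)
print('spot',T(l)(np.array([.242,0,.203])),'glass',T(l)(np.array([.092,0,.216])))
for n in pb: print(n,T(b)(np.array(pb[n])).round(4))
E
python3 fit2.py
```

```text
valve_stem scene 5 [1.3 0.9]
valve_stem side 4 [1.2 0.6]
flap_hinge scene 5 [0.8 1.4]
flap_hinge side 5 [1.4 1.1]
flap_handle scene 4 [1.2 1.5]
flap_handle side 5 [1.4 0.9]
[ 0.57263485 -0.07034359  0.17415019] 9.978070705362645 [ 0.  -0.5 -0.2  0.8  0.1 -0.3 -1.8 -1.2 -0.4 -3.5  0.  -2.1]
lamp scene 5 [1.8 0.5]
lamp side 4 [0.6 1. ]
lamp_glass scene 4 [1.8 1.2]
lamp_glass side 5 [0.7 1.6]
[0.53585669 0.49036671 4.56158905] 261.35980050940765 [-0.7  2.4 -0.1  1.8  0.3  0.3  0.5 -0. ]
scene [160 197  26   7 153] [172.9 200.3]
side [409 117  19  13  84] [418.2 123. ]
spot [0.49950127 0.25111311 0.203     ] glass [0.52203562 0.3994108  0.216     ]
valve_stem [ 0.5355 -0.2343  0.15  ]
flap_hinge [ 0.5923 -0.0669  0.151 ]
flap_handle [ 0.4574 -0.0906  0.187 ]
```

```bash
cat > fit3.py <<'E'
from h import *
from scipy.optimize import minimize
z=np.load('poses2.npz'); b=z['box']; l=z['lamp']
S={c:snap(c) for c in ('scene','side')}
X=tri(S['scene'],[172.9,200.3],S['side'],[418.2,123.0]); print('yellow tri',X)
Tb=R.from_euler('z',b[2]); r=Tb.inv().apply(X-[b[0],b[1],0]); print('box frame',r, np.degrees(np.arctan2(-(r[1]+.155),-(r[0]+.065))), np.hypot(r[1]+.155,r[0]+.065))
red={}
for c in S:
    hsv=cv2.cvtColor(S[c]['image'],cv2.COLOR_RGB2HSV)
    m=cv2.inRange(hsv,(0,170,50),(6,255,255))|cv2.inRange(hsv,(174,170,50),(180,255,255))
    n,lab,st,ce=cv2.connectedComponentsWithStats(m)
    pr=proj(S[c],[l[0],l[1],.015])[0]
    i=min([i for i in range(1,n) if st[i,4]>50],key=lambda i:np.linalg.norm(ce[i]-pr)); red[c]=(lab==i).astype(np.uint8); print(c,st[i],ce[i])
    cn,_=cv2.findContours(red[c],cv2.RETR_EXTERNAL,cv2.CHAIN_APPROX_NONE); red[c]=cv2.convexHull(np.vstack(cn))
W=6
def f(p):
    e=0
    for c in S:
        X=np.array([[sx*.033,sy*.033,zz] for sx in(-1,1) for sy in (-1,1) for zz in (0,p[3])])
        X=R.from_euler('z',p[2]).apply(X)+[p[0],p[1],0]
        h=cv2.convexHull((proj(S[c],X)+.0).astype(np.float32))
        o=red[c].reshape(-1,2).mean(0)
        A=np.zeros((400,400),np.uint8);B=A.copy()
        cv2.fillPoly(A,[np.int32((h.reshape(-1,2)-o+.5)*W*16+200*16)],1,shift=4)
        cc=np.zeros((400,400),np.uint8)
        cv2.fillPoly(B,[np.int32((red[c].reshape(-1,2)-o+.5)*W*16+200*16)],1,shift=4); B=cv2.dilate(B,np.ones((W,W)))
        e+=np.sum(A!=B)
    return e/W/W
best=None
for y in np.arange(-45,45,5):
    q=minimize(f,[l[0],l[1],np.radians(265+y),.03],method='Nelder-Mead',options=dict(initial_simplex=np.array([[l[0],l[1],np.radians(265+y),.03]]+[np.array([l[0],l[1],np.radians(265+y),.03])+d for d in np.diag([.01,.01,.1,.01])])))
    print(y,q.fun.round(1),q.x[:2].round(4),np.degrees(q.x[2]).round(1),q.x[3].round(3))
E
python3 fit3.py
```

```text
yellow tri [ 0.53967802 -0.30908311  0.15199798]
box frame [-0.07382502 -0.22941791  0.15199798] 83.23703123666122 0.07493934982398724
scene [444 193  24  22 402] [455.17164179 204.45771144]
side [175 293  35  37 621] [193.17230274 311.66183575]
-45 256.9 [0.5346 0.4895] 256.8 0.034
-40 256.8 [0.5342 0.4894] 257.3 0.035
-35 256.4 [0.5344 0.489 ] 256.8 0.033
-30 257.3 [0.5344 0.4893] 256.9 0.034
-25 256.3 [0.534  0.4898] 256.8 0.034
-20 253.1 [0.5343 0.4893] 257.2 0.035
-15 255.0 [0.5343 0.4893] 257.3 0.035
-10 257.2 [0.5338 0.4894] 256.7 0.035
-5 259.8 [0.5353 0.4896] 258.3 0.034
0 257.6 [0.5346 0.4896] 258.2 0.035
5 257.9 [0.5338 0.4898] 258.6 0.035
10 256.1 [0.5341 0.4896] 256.9 0.034
15 256.8 [0.5342 0.4891] 257.7 0.035
20 255.3 [0.5347 0.4891] 257.3 0.034
25 253.1 [0.5342 0.4893] 257.2 0.035
30 255.4 [0.534  0.4896] 257.6 0.035
35 478.8 [0.5324 0.4903] 296.6 0.032
40 257.6 [0.5347 0.4894] 346.7 0.034
```

```bash
cat >> h.py <<'E'
def down(yaw): return R.from_euler('xyz',[180,0,yaw],degrees=True)
def delta(p,rot,o=None):
    "rot: Rotation or yaw deg of tool pointing down"
    o=o or get_obs()
    if not isinstance(rot,R): rot=down(rot)
    Rc=R.from_euler('xyz',o['orientation'],degrees=True)
    d=Rc.inv().apply(np.array(p)-o['tool_pos'])*1000
    a=(Rc.inv()*rot).as_rotvec(degrees=True)
    print('d',d.round(1),'a',a.round(1))
def poses():
    z=np.load('poses2.npz'); return z['box'],z['lamp']
def bx(X,b=None):
    b=poses()[0] if b is None else b
    return R.from_euler('z',b[2]).apply(X)+[b[0],b[1],0]
E
cat > lv.py <<'E'
from h import *
b=poses()[0]; y0=np.degrees(b[2])
def lev(a,r=.078,z=.137): return bx([-.065-r*np.cos(a),-.155-r*np.sin(a),z]), y0+180+np.degrees(a)-360
E
python3 - <<'E'
from lv import *
p,y=lev(1.453,z=.25); print(p,y); delta(p,y)
E
```

```text
[ 0.53986835 -0.3121379   0.25      ] -86.77116166212875
d [-377.3  178.5  -23.5] a [ -0.   -0.  -70.5]
```

```bash
python3 -m inch '[{"az":-10,"dx":-40,"dy":20,"dz":-24,"fingers":44},{"az":-20,"dx":-95,"dy":45,"dz":-24,"fingers":44},{"az":-30,"dx":-150,"dy":70,"dz":-24,"fingers":44},{"az":-40,"dx":-205,"dy":97,"dz":-24,"fingers":44},{"az":-50,"dx":-260,"dy":123,"dz":-24,"fingers":44},{"az":-60,"dx":-315,"dy":150,"dz":-24,"fingers":44},{"az":-70.5,"dx":-377,"dy":178.5,"dz":-24,"fingers":44},{"az":-70.5,"dx":-377,"dy":178.5,"dz":-24,"fingers":44}]'
python3 - <<'E'
from lv import *
print(get_obs()['joint_pos'].round(1))
s=snap('wrist','w2'); snap('scene','s2')
for t in ['lever_grip','valve_stem','flap_handle']:
    for q in landmark_of(t,'wrist')[:2]: print(t,np.round(q['position'],1),q['score'],onz(s,q['position'],.15))
print(proj(s,[lev(1.453,z=.15)[0],bx([-.065,-.155,.15]),bx([-.117,0,.186])]))
E
```

```text
[-50.8  20.5   0.7   0.  -70.1 -16.5]
[[491.4966932  562.32281576]
 [559.81606792 579.50328163]
 [768.92815974 620.58206467]]$[0]: bad value
```

View pics/w2.png

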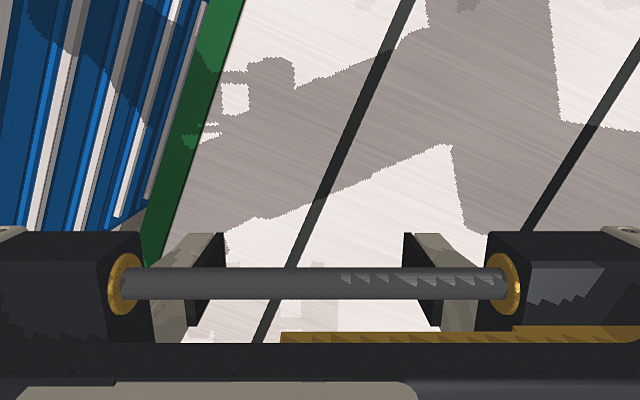

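The arm has not moved: the call was refused, probably because every key must be present.

```bash
python3 -m inch '[{"ax":0,"ay":0,"az":-10,"dx":-40,"dy":20,"dz":-24,"fingers":44},{"ax":0,"ay":0,"az":-20,"dx":-95,"dy":45,"dz":-24,"fingers":44},{"ax":0,"ay":0,"az":-30,"dx":-150,"dy":70,"dz":-24,"fingers":44},{"ax":0,"ay":0,"az":-40,"dx":-205,"dy":97,"dz":-24,"fingers":44},{"ax":0,"ay":0,"az":-50,"dx":-260,"dy":123,"dz":-24,"fingers":44},{"ax":0,"ay":0,"az":-60,"dx":-315,"dy":150,"dz":-24,"fingers":44},{"ax":0,"ay":0,"az":-70.5,"dx":-377,"dy":178.5,"dz":-24,"fingers":44},{"ax":0,"ay":0,"az":-70.5,"dx":-377,"dy":178.5,"dz":-24,"fingers":44}]'
python3 - <<'E'
from lv import *
print(get_obs()['joint_pos'].round(1))
s=snap('wrist','w3'); snap('scene','s3')
for t in ['lever_grip','valve_stem','flap_handle']:
    for q in landmark_of(t,'wrist')[:2]: print(t,np.round(q['position'],1),q['score'],onz(s,q['position'],.15))
print(proj(s,[lev(1.453,z=.15)[0],bx([-.065,-.155,.15]),bx([-.117,0,.186])]))
E
```

```text
clock: 7.65
tool_pos: [0.542, -0.3092, 0.2504]
orientation: [-180.0, 0.0, -86.4]
force: [-0.2, -1.1, -0.5]
opening: 0.0442
[-11.8  15.   -4.1  -0.  -70.9  15.4]
lever_grip [315.  188.1] 0.56 [ 0.54116464 -0.31423826]
valve_stem [310.4 280.9] 0.94 [ 0.5399333  -0.23425312]
valve_stem [276.  325.4] 0.15 [ 0.56711172 -0.18936669]
[[316.50377782 190.82720358]
 [315.74338361 281.18904625]
 [396.95010739 459.02729484]]
```

View pics/w3.png

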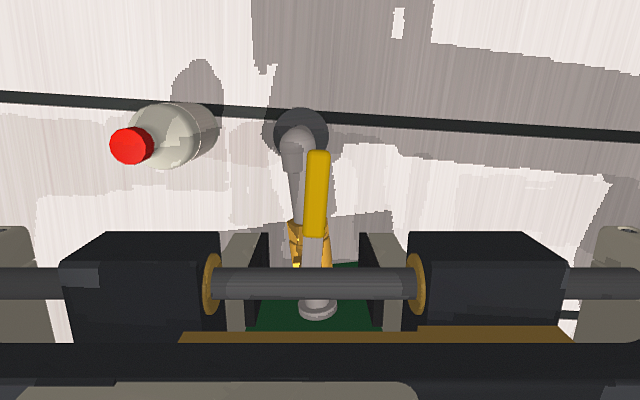

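The lever, from stem (317,305) to tip (318,152), lies centred between the fingers. Now lower.

```bash
python3 - <<'E'
from lv import *
delta(*lev(1.453))
E
python3 -m inch '[{"ax":0,"ay":0,"az":0,"dx":3,"dy":2,"dz":50,"fingers":44},{"ax":0,"ay":0,"az":0,"dx":3,"dy":2,"dz":90,"fingers":44},{"ax":0,"ay":0,"az":0,"dx":3,"dy":2,"dz":113,"fingers":44},{"ax":0,"ay":0,"az":0,"dx":3,"dy":2,"dz":113,"fingers":36}]'
python3 - <<'E'
from lv import *
o=get_obs()
for a in np.radians([75,65,55,45,35,25,15,5,0,-3,-6]): print(round(np.degrees(a)),end=' '); delta(*lev(a),o)
E
```

```text
d [ -0.9  -1.2 113.6] a [ 0.  -0.  -0.1]
clock: 8.4
tool_pos: [0.5357, -0.3161, 0.1359]
orientation: [179.8, 0.1, -86.9]
force: [-0.1, -0.3, 0.5]
opening: 0.0392
75 d [-4.6  6.8 -1.1] a [0.2 0.1 8.1]
65 d [-7.6 20.  -1.1] a [ 0.2  0.  18.1]
55 d [-13.   32.6  -1. ] a [ 0.2  0.  28.1]
45 d [-20.4  43.9  -1. ] a [ 0.2 -0.  38.1]
35 d [-29.7  53.9  -0.9] a [ 0.2 -0.  48.1]
25 d [-40.6  62.   -0.9] a [ 0.2 -0.  58.1]
15 d [-52.7  68.2  -0.8] a [ 0.2 -0.1 68.1]
5 d [-65.7  72.1  -0.8] a [ 0.2 -0.1 78.1]
0 d [-72.4  73.2  -0.8] a [ 0.2 -0.1 83.1]
-3 d [-76.5  73.6  -0.8] a [ 0.2 -0.1 86.1]
-6 d [-80.6  73.8  -0.8] a [ 0.2 -0.1 89.1]
```

```bash
python3 -m inch '[{"ax":0,"ay":0,"az":8,"dx":-5,"dy":7,"dz":0,"fingers":36},{"ax":0,"ay":0,"az":18,"dx":-8,"dy":20,"dz":0,"fingers":36},{"ax":0,"ay":0,"az":28,"dx":-13,"dy":32.5,"dz":0,"fingers":36},{"ax":0,"ay":0,"az":38,"dx":-20.5,"dy":44,"dz":0,"fingers":36},{"ax":0,"ay":0,"az":48,"dx":-30,"dy":54,"dz":0,"fingers":36},{"ax":0,"ay":0,"az":58,"dx":-40.5,"dy":62,"dz":0,"fingers":36},{"ax":0,"ay":0,"az":68,"dx":-53,"dy":68,"dz":0,"fingers":36},{"ax":0,"ay":0,"az":76,"dx":-63,"dy":71.5,"dz":0,"fingers":36}]'
python3 - <<'E'
from lv import *
o=get_obs()
print(o['force'],o['joint_pos'].round(1))
for a in np.radians([0,-3,-6]): print(round(np.degrees(a)),end=' '); delta(*lev(a),o)
E
```

```text
clock: 9.4
tool_pos: [0.4649, -0.2575, 0.1402]
orientation: [-179.8, 0.3, -163.1]
force: [4.1, -1.5, -1.0]
opening: 0.0358
[ 4.07352861 -1.53178613 -0.9893164 ] [ -7.8  11.2 -24.6   0.1 -53.9 -65.4]
0 d [ 3.2 11.1  3.2] a [-0.2  0.3  6.9]
-3 d [ 2.6 15.2  3.2] a [-0.2  0.3  9.9]
-6 d [ 1.8 19.2  3.1] a [-0.2  0.3 12.9]
```

```bash
python3 -m inch '[{"ax":0,"ay":0,"az":7,"dx":3,"dy":8,"dz":3,"fingers":36},{"ax":0,"ay":0,"az":7,"dx":3,"dy":14,"dz":3,"fingers":36},{"ax":0,"ay":0,"az":7,"dx":3,"dy":18,"dz":3,"fingers":36},{"ax":0,"ay":0,"az":7,"dx":3,"dy":20,"dz":3,"fingers":36},{"ax":0,"ay":0,"az":7,"dx":3,"dy":20,"dz":3,"fingers":36}]'
python3 - <<'E'
from lv import *
o=get_obs()
print(o['force'])
delta(*lev(0),o)
s=snap('wrist','w4'); snap('scene','s4')
E
```

```text
clock: 10.02
tool_pos: [0.4559, -0.2417, 0.1364]
orientation: [-179.7, 0.1, -169.6]
force: [4.6, -21.6, -1.3]
opening: 0.0361
[  4.56116016 -21.55800739  -1.31008359]
d [-1.6 -6.5 -0.6] a [-0.3  0.1  0.4]
```

View pics/w4.png

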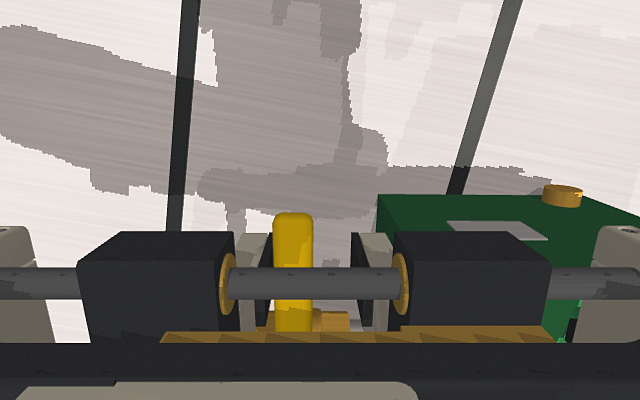

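View pics/s4.png

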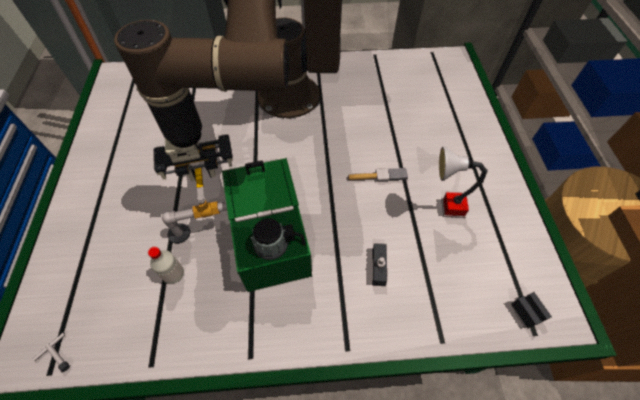

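The 21 N reaction is far above the roughly 4 N needed to turn the lever, and the lever points along box -x, so it is at its stop. Back off, rise, and go above the flap handle.

```bash
python3 -m inch '[{"ax":0,"ay":0,"az":0,"dx":0,"dy":-7,"dz":0,"fingers":36},{"ax":0,"ay":0,"az":0,"dx":0,"dy":-6,"dz":-30,"fingers":36},{"ax":0,"ay":0,"az":0,"dx":0,"dy":-6,"dz":-80,"fingers":36},{"ax":0,"ay":0,"az":0,"dx":0,"dy":30,"dz":-125,"fingers":70},{"ax":0,"ay":0,"az":0,"dx":0,"dy":80,"dz":-125,"fingers":70},{"ax":0,"ay":0,"az":0,"dx":0,"dy":130,"dz":-125,"fingers":70},{"ax":0,"ay":0,"az":0,"dx":0,"dy":148,"dz":-125,"fingers":80},{"ax":0,"ay":0,"az":0,"dx":0,"dy":148,"dz":-125,"fingers":80}]'
python3 - <<'E'
from h import *
o=get_obs()
S={c:snap(c,c[0:2]+'5') for c in ('wrist','scene','side')}
H=bx([-.117,0,.187])
for c in S:
    print(c,'pred',proj(S[c],H).round(1),[(np.round(q['position'],1),round(q['score'],2)) for q in landmark_of('flap_handle',c)[:2]])
q=landmark_of('flap_handle','wrist')
if q: print(onz(S['wrist'],q[0]['position'],.187), H)
s=S['scene']; r=landmark_of('lever_grip','scene'); 
if r: print('lever',r[0]['position'],onz(s,r[0]['position'],.15),bx([-.143,-.155,.15]))
delta(H-[0,0,.019],np.degrees(poses()[0][2])-180,o)
E
```

```text
clock: 11.12
tool_pos: [0.427, -0.0915, 0.2597]
orientation: [180.0, -0.0, -169.6]
force: [1.0, -1.1, -0.3]
opening: 0.0776
wrist pred [[306.9 245. ]] [(array([300.9, 251.1]), 0.75)]
scene pred [[254.4 162.1]] [(array([255.1, 163.9]), 0.91)]
side pred [[388.4 166.5]] [(array([389.8, 166.8]), 0.74), (array([403.1, 134.9]), 0.61)]
[ 0.46291684 -0.09405255] [ 0.45740458 -0.09061633  0.187     ]
lever [195.8, 173.9] [ 0.45771088 -0.25667911] [ 0.45865489 -0.24777687  0.15      ]
d [-30.1  -4.7  91.7] a [ 0.  -0.   0.5]
```

View pics/wr5.png

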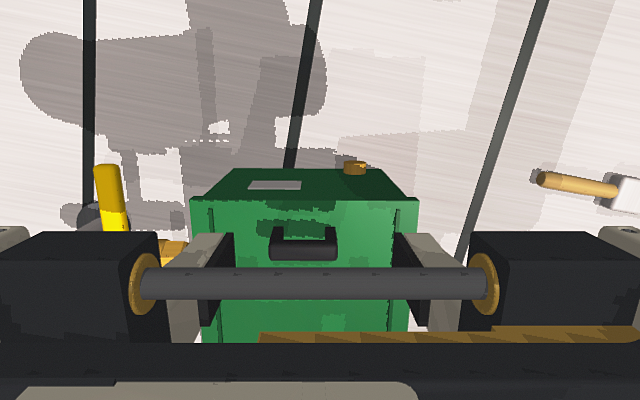

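View pics/sc5.png

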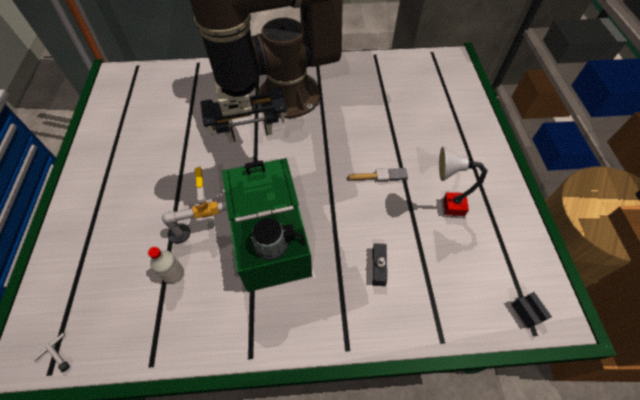

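```bash
cat > yel.py <<'E'
from h import *
def run(S):
    C={}
    for c in S:
        hsv=cv2.cvtColor(S[c]['image'],cv2.COLOR_RGB2HSV)
        m=cv2.inRange(hsv,(20,150,120),(32,255,255)); n,lab,st,ce=cv2.connectedComponentsWithStats(m)
        for i in range(1,n):
            if st[i,4]>20: print(c,st[i],ce[i].round(1)); 
        pr=proj(S[c],bx([-.143,-.155,.152]))[0]
        g=[i for i in range(1,n) if st[i,4]>20 and np.linalg.norm(ce[i]-pr)<25]
        if not g: continue
        i=max(g,key=lambda i:st[i,4]); C[c]=ce[i]
        print(c,'pred centroid if shut',pr.round(1))
        for a in (-5,0,5,10): print(a,proj(S[c],bx([-.065-.073*np.cos(np.radians(a)),-.155-.073*np.sin(np.radians(a)),.154]))[0].round(1))
        yx=np.argwhere(lab==i)[:,::-1].astype(np.float32)
        v=cv2.fitLine(yx,cv2.DIST_L2,0,.01,.01).ravel(); print('line dir',np.degrees(np.arctan2(v[1],v[0])))
        for a in (-5,0,5,10):
            q=proj(S[c],bx(np.array([[-.065-r*np.cos(np.radians(a)),-.155-r*np.sin(np.radians(a)),.155] for r in (.04,.106)]))); d=q[1]-q[0]; print('  ',a,np.degrees(np.arctan2(*d[::-1])))
    if len(C)==2: X=tri(S['scene'],C['scene'],S['side'],C['side']); b=poses()[0]; print(X, R.from_euler('z',-b[2]).apply(X-[b[0],b[1],0]))
if __name__=='__main__': run({c:snap(c) for c in ('scene','side')})
E
python3 yel.py
```

```text
scene [195 167   8  21 124] [198.4 177.8]
scene pred centroid if shut [198.8 173.6]
-5 [201.1 174.2]
0 [198.8 174.6]
5 [196.4 175.1]
10 [194.1 175.8]
line dir 84.6658
   -5 -89.37296482667435
   0 -95.56290616896237
   5 -101.8937135056185
   10 -108.31074542089942
side [416 141   9   7  34] [419.7 143.9]
side [424 146  11   6  26] [429.  148.2]
side pred centroid if shut [425.5 147.9]
-5 [422.8 147.8]
0 [424.  146.6]
5 [425.1 145.3]
10 [426.  143.9]
line dir 8.367705
   -5 30.814925384709603
   0 26.968585507737505
   5 23.2837452336992
   10 19.72627960487477
[ 0.47707823 -0.24470435  0.1562341 ] [-0.12432295 -0.15516619  0.1562341 ]
```

The lever's line in the scene view (-95.3°) matches the predicted -95.6° for fully shut. Now descend on the handle bar and grip it by its ends.

```bash
python3 -m inch '[{"ax":0,"ay":0,"az":0.4,"dx":-33,"dy":-6.5,"dz":0,"fingers":80},{"ax":0,"ay":0,"az":0.4,"dx":-33,"dy":-6.5,"dz":50,"fingers":80},{"ax":0,"ay":0,"az":0.4,"dx":-33,"dy":-6.5,"dz":80,"fingers":80},{"ax":0,"ay":0,"az":0.4,"dx":-33,"dy":-6.5,"dz":91,"fingers":80},{"ax":0,"ay":0,"az":0.4,"dx":-33,"dy":-6.5,"dz":91,"fingers":80}]'
python3 - <<'E'
from h import *
print(get_obs()['force'])
snap('wrist','w6'); s=snap('side','d6'); cv2.imwrite('pics/d6c.png',cv2.resize(cv2.cvtColor(s['image'],cv2.COLOR_RGB2BGR)[80:240,280:480],None,fx=4,fy=4))
E
```

```text
clock: 12.25
tool_pos: [0.4614, -0.0933, 0.1686]
orientation: [-180.0, -0.0, -170.2]
force: [0.5, -0.5, 0.1]
opening: 0.0799
[ 0.53955528 -0.49808329  0.05451924]
```

View pics/w6.png

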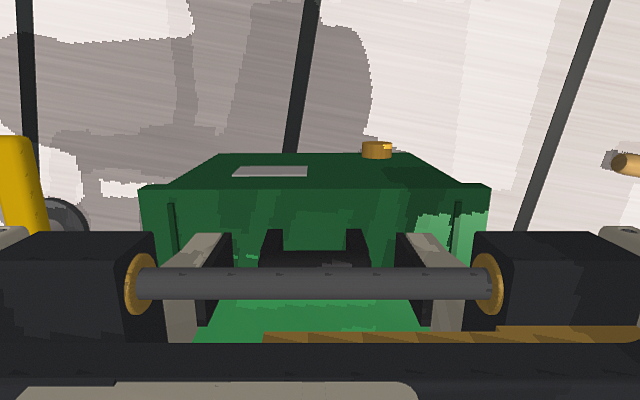

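View pics/d6c.png

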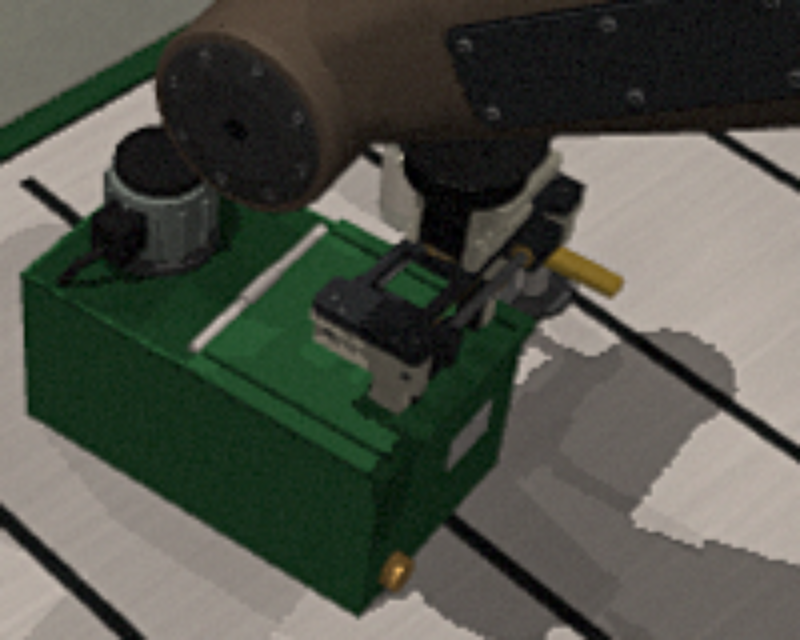

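The bar (columns 262–370, row 258) lies centred between the pads. Close.

```bash
python3 -m inch '[{"ax":0,"ay":0,"az":0,"dx":0,"dy":0,"dz":0,"fingers":65},{"ax":0,"ay":0,"az":0,"dx":0,"dy":0,"dz":0,"fingers":50},{"ax":0,"ay":0,"az":0,"dx":0,"dy":0,"dz":0,"fingers":40},{"ax":0,"ay":0,"az":0,"dx":0,"dy":0,"dz":0,"fingers":40},{"ax":0,"ay":0,"az":0,"dx":0,"dy":0,"dz":0,"fingers":40},{"ax":0,"ay":0,"az":0,"dx":0,"dy":0,"dz":0,"fingers":40}]'
python3 - <<'E'
from h import *
o=get_obs(); b=poses()[0]
p=o['tool_pos']+[0,0,.019]; print('grip box frame',R.from_euler('z',-b[2]).apply(p-[b[0],b[1],0]))
# arc in tool frame: tool x=-box x, z down
for a in range(0,110,8):
    t=np.radians(a); X=-.137*np.cos(t)+.036*np.sin(t)+.137; Z=.137*np.sin(t)+.036*np.cos(t)-.036
    print(a,'dx',round(-X*1000,1),'dz',round(-Z*1000,1))
E
```

```text
clock: 13.1
tool_pos: [0.4614, -0.093, 0.1688]
orientation: [180.0, 0.0, -170.2]
force: [-1.1, 1.5, 2.9]
opening: 0.0498
grip box frame [-0.11346333 -0.00305597  0.1877888 ]
0 dx -0.0 dz -0.0
8 dx -6.3 dz -18.7
16 dx -15.2 dz -36.4
24 dx -26.5 dz -52.6
32 dx -39.9 dz -67.1
40 dx -55.2 dz -79.6
48 dx -72.1 dz -89.9
56 dx -90.2 dz -97.7
64 dx -109.3 dz -102.9
72 dx -128.9 dz -105.4
80 dx -148.7 dz -105.2
88 dx -168.2 dz -102.2
96 dx -187.1 dz -96.5
104 dx -205.1 dz -88.2
```

```bash
python3 -m inch '[{"ax":0,"ay":0,"az":0,"dx":-3,"dy":0,"dz":-9,"fingers":40},{"ax":0,"ay":0,"az":0,"dx":-6,"dy":0,"dz":-19,"fingers":40},{"ax":0,"ay":0,"az":0,"dx":-10,"dy":0,"dz":-28,"fingers":40},{"ax":0,"ay":0,"az":0,"dx":-15,"dy":0,"dz":-36.5,"fingers":40},{"ax":0,"ay":0,"az":0,"dx":-26.5,"dy":0,"dz":-52.5,"fingers":40},{"ax":0,"ay":0,"az":0,"dx":-40,"dy":0,"dz":-67,"fingers":40},{"ax":0,"ay":0,"az":0,"dx":-55,"dy":0,"dz":-79.5,"fingers":40}]'
python3 - <<'E'
from h import *
o=get_obs();print(o['force'],o['moment'])
snap('side','d7')
E
```

```text
clock: 13.98
tool_pos: [0.514, -0.0837, 0.249]
orientation: [180.0, -0.2, -170.2]
force: [-6.5, 4.3, 0.1]
opening: 0.0493
[-6.48879478  4.26136401  0.07435723] [1.25178694 2.68199331 0.071901  ]
```

View pics/d7.png

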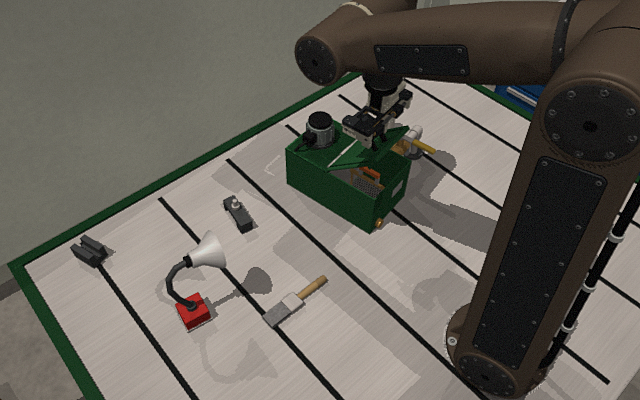

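The flap is rising (about 40°) and the orange strainer handle shows at (370,174). Continuing the arc.

```bash
python3 -m inch '[{"ax":0,"ay":0,"az":0,"dx":-17,"dy":0,"dz":-10.5,"fingers":40},{"ax":0,"ay":0,"az":0,"dx":-35,"dy":0,"dz":-18,"fingers":40},{"ax":0,"ay":0,"az":0,"dx":-54,"dy":0,"dz":-23.5,"fingers":40},{"ax":0,"ay":0,"az":0,"dx":-74,"dy":0,"dz":-26,"fingers":40},{"ax":0,"ay":0,"az":0,"dx":-94,"dy":0,"dz":-25.5,"fingers":40},{"ax":0,"ay":0,"az":0,"dx":-113,"dy":0,"dz":-22.5,"fingers":40}]'
python3 - <<'E'
from h import *
o=get_obs();print(o['force'],o['moment'])
s=snap('side','d8')
E
```

```text
clock: 14.78
tool_pos: [0.6293, -0.0632, 0.2735]
orientation: [180.0, 0.3, -170.1]
force: [-3.6, 6.9, 5.1]
opening: 0.0498
[-3.63907855  6.91264099  5.08733623] [2.33937436 1.11965739 0.02404549]
```

View pics/d8.png

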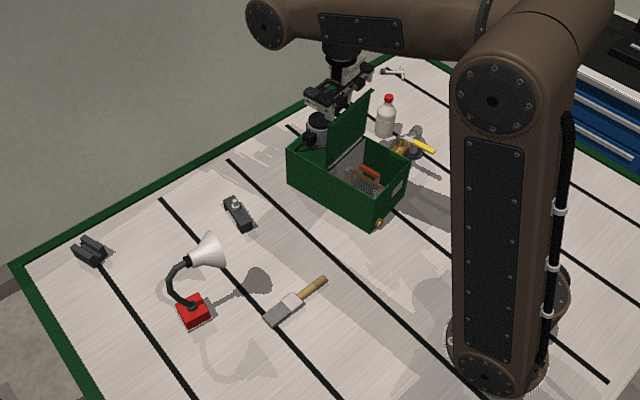

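```bash
python3 -m inch '[{"ax":0,"ay":0,"az":0,"dx":-10,"dy":0,"dz":2.5,"fingers":40},{"ax":0,"ay":0,"az":0,"dx":-19,"dy":0,"dz":5.5,"fingers":40},{"ax":0,"ay":0,"az":0,"dx":-28,"dy":0,"dz":9.5,"fingers":40},{"ax":0,"ay":0,"az":0,"dx":-35,"dy":0,"dz":13,"fingers":40},{"ax":0,"ay":0,"az":0,"dx":-35,"dy":0,"dz":13,"fingers":40}]'
python3 - <<'E'
from h import *
o=get_obs();print(o['force'],o['moment'])
s=snap('side','d9'); cv2.imwrite('pics/d9c.png',cv2.resize(cv2.cvtColor(s['image'],cv2.COLOR_RGB2BGR)[60:240,260:460],None,fx=4,fy=3))
E
```

```text
clock: 15.45
tool_pos: [0.6647, -0.0569, 0.2603]
orientation: [180.0, 0.4, -170.1]
force: [1.9, 6.7, 6.8]
opening: 0.0496
[1.88465089 6.6977226  6.81363785] [ 2.49588343 -0.23981157  0.01739814]
```

View pics/d9c.png

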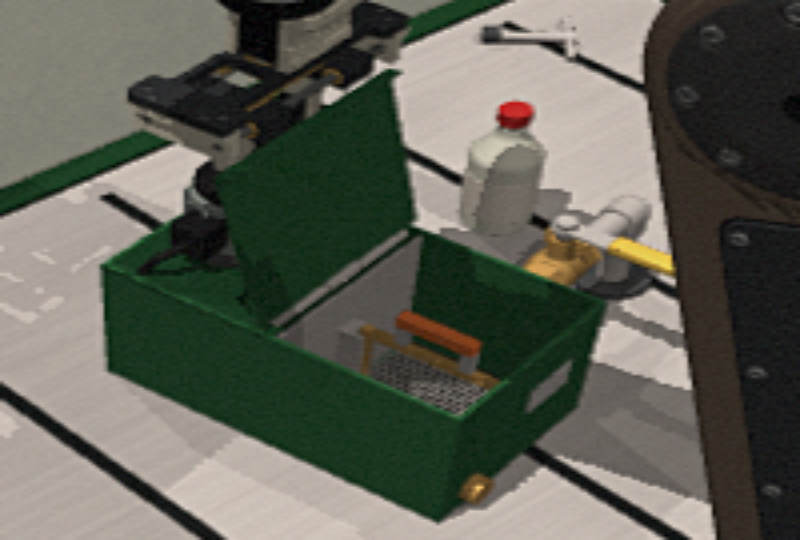

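```bash
python3 -m inch '[{"ax":0,"ay":0,"az":0,"dx":0,"dy":0,"dz":0,"fingers":56},{"ax":0,"ay":0,"az":0,"dx":0,"dy":0,"dz":0,"fingers":66},{"ax":0,"ay":0,"az":0,"dx":0,"dy":0,"dz":0,"fingers":76},{"ax":0,"ay":0,"az":0,"dx":-2,"dy":0,"dz":-20,"fingers":80},{"ax":0,"ay":0,"az":0,"dx":-2,"dy":0,"dz":-55,"fingers":80},{"ax":0,"ay":0,"az":0,"dx":-2,"dy":0,"dz":-105,"fingers":80},{"ax":0,"ay":0,"az":0,"dx":-2,"dy":0,"dz":-150,"fingers":70},{"ax":0,"ay":0,"az":0,"dx":-2,"dy":0,"dz":-150,"fingers":64}]'
python3 - <<'E'
from h import *
o=get_obs();print(o['force'],o['moment'])
S={c:snap(c,c[:2]+'10') for c in('side','scene')}
L={c:[(np.round(q['position'],1),round(q['score'],2)) for q in landmark_of('strainer_grip',c)[:2]] for c in S}; print(L)
G=bx([-.063,0,.129]); print({c:proj(S[c],G).round(1) for c in S}, G)
if L['side'] and L['scene']: print(tri(S['scene'],L['scene'][0][0],S['side'],L['side'][0][0]))
delta(G+[0,0,.13],np.degrees(poses()[0][2])-180,o)
E
```

```text
clock: 16.5
tool_pos: [0.6644, -0.0588, 0.4122]
orientation: [-179.9, 0.4, -170.2]
force: [0.0, 0.4, -0.8]
opening: 0.0665
[ 0.00380387  0.44713209 -0.75329484] [0.00122187 0.01597489 0.01353171]
{'side': [(array([368.6, 170.1]), 0.88)], 'scene': [(array([261.3, 191.4]), 0.53)]}
{'side': array([[369.1, 172.1]]), 'scene': array([[260.5, 190.2]])} [ 0.51058778 -0.08125968  0.129     ]
[ 0.51489906 -0.08128175  0.13244446]
d [156.5   4.3 152.1] a [-0.1  0.4 -0.2]
```

View pics/si10.png

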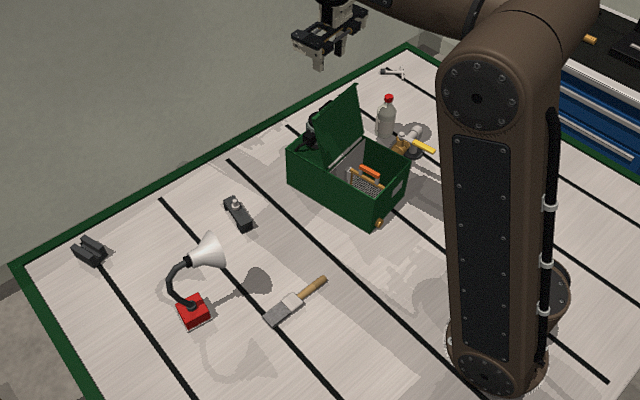

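View pics/sc10.png

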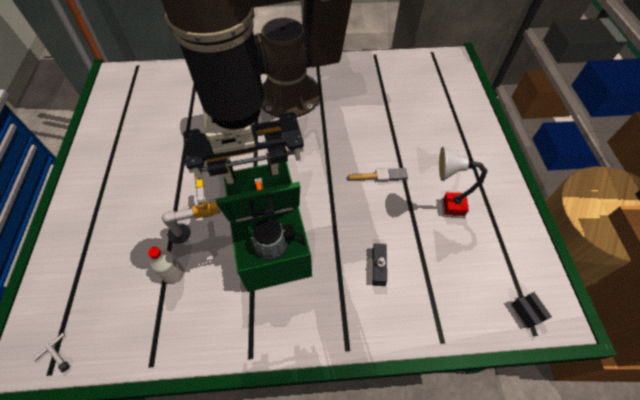

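The flap stands leaning back on its own, and the strainer handle shows at (369,171) in the side view. Move above the strainer, over the flap.

```bash
python3 -m inch '[{"ax":0,"ay":0,"az":0,"dx":50,"dy":3,"dz":0,"fingers":64},{"ax":0,"ay":0,"az":0,"dx":100,"dy":3,"dz":0,"fingers":64},{"ax":0,"ay":0.4,"az":0,"dx":153,"dy":3,"dz":10,"fingers":60},{"ax":0,"ay":0.4,"az":0,"dx":153,"dy":3,"dz":60,"fingers":60},{"ax":0,"ay":0.4,"az":0,"dx":153,"dy":3,"dz":110,"fingers":60},{"ax":0,"ay":0.4,"az":0,"dx":153,"dy":3,"dz":150,"fingers":60},{"ax":0,"ay":0.4,"az":0,"dx":153,"dy":3,"dz":150,"fingers":60}]'
python3 - <<'E'
from h import *
o=get_obs();print(o['force'],o['moment'])
S={c:snap(c,c[:2]+'11') for c in('wrist','side')}
G=bx([-.063,0,.129])
for c in S:
    L=landmark_of('strainer_grip',c)[:2]; print(c,L,proj(S[c],G))
    if L: print(onz(S[c],L[0]['position'],.129),G)
delta(G-[0,0,.019],np.degrees(poses()[0][2])-180,o)
E
```

```text
clock: 17.58
tool_pos: [0.5096, -0.0816, 0.2542]
orientation: [180.0, -0.8, -170.2]
force: [-0.8, 0.0, 0.8]
opening: 0.0601
[-0.76979162  0.01897898  0.76044344] [-0.04601572 -0.10290799  0.09125271]
wrist [{'position': [312.0, 193.7], 'score': 0.94}] [[313.60057295 189.53255684]]
[ 0.51441045 -0.08197815] [ 0.51058778 -0.08125968  0.129     ]
side [] [[369.05552721 172.1212323 ]]
d [-3.100e+00  1.000e-01  1.442e+02] a [ 0.  -0.8 -0.2]
```

View pics/wr11.png

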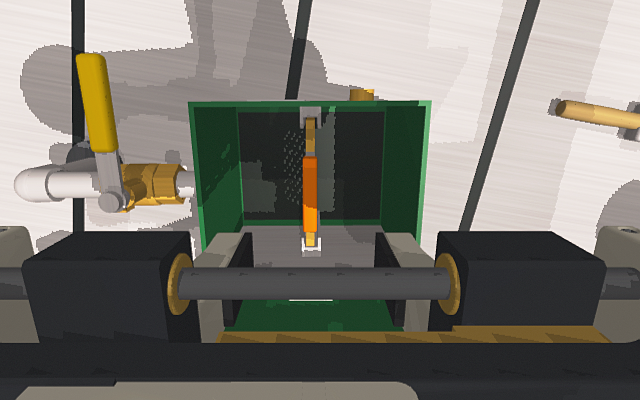

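View pics/si11.png

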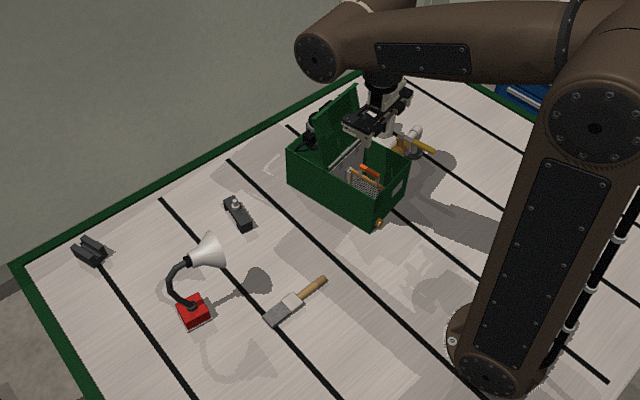

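```bash
python3 -m inch '[{"ax":0,"ay":-0.8,"az":0,"dx":-4,"dy":-1,"dz":40,"fingers":60},{"ax":0,"ay":-0.8,"az":0,"dx":-4,"dy":-1,"dz":80,"fingers":60},{"ax":0,"ay":-0.8,"az":0,"dx":-4,"dy":-1,"dz":115,"fingers":56},{"ax":0,"ay":-0.8,"az":0,"dx":-4,"dy":-1,"dz":135,"fingers":50},{"ax":0,"ay":-0.8,"az":0,"dx":-4,"dy":-1,"dz":144,"fingers":50},{"ax":0,"ay":-0.8,"az":0,"dx":-4,"dy":-1,"dz":144,"fingers":50}]'
python3 - <<'E'
from h import *
o=get_obs();print(o['force'],o['moment'])
snap('wrist','w12')
delta([.5145,-.082,.110],-170.1,o)
E
```

```text
clock: 18.52
tool_pos: [0.5158, -0.0817, 0.1142]
orientation: [-180.0, 0.4, -170.2]
force: [-0.2, 0.1, -0.2]
opening: 0.0499
[-0.17784564  0.13346949 -0.21491237] [-0.00488688  0.05145686 -0.00695632]
d [ 1.4 -0.1  4.2] a [-0.   0.4 -0.1]
```

View pics/w12.png

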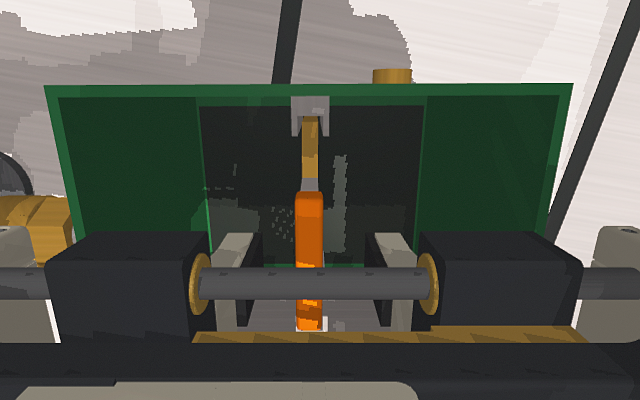

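The bar (columns 296–323) lies centred between the pads (about 311). Lower 4 mm, level the tool and grip.

```bash
python3 -m inch '[{"ax":0,"ay":0.4,"az":0,"dx":1,"dy":0,"dz":4,"fingers":50},{"ax":0,"ay":0.4,"az":0,"dx":1,"dy":0,"dz":4,"fingers":40},{"ax":0,"ay":0.4,"az":0,"dx":1,"dy":0,"dz":4,"fingers":25},{"ax":0,"ay":0.4,"az":0,"dx":1,"dy":0,"dz":4,"fingers":5},{"ax":0,"ay":0.4,"az":0,"dx":1,"dy":0,"dz":4,"fingers":5},{"ax":0,"ay":0.4,"az":0,"dx":1,"dy":0,"dz":4,"fingers":5},{"ax":0,"ay":0.4,"az":0,"dx":1,"dy":0,"dz":4,"fingers":5},{"ax":0,"ay":0.4,"az":0,"dx":1,"dy":0,"dz":4,"fingers":5}]'
python3 - <<'E'
from h import *
o=get_obs();print(o['force'],o['moment'])
E
```

```text
clock: 19.58
tool_pos: [0.5143, -0.082, 0.1096]
orientation: [-180.0, 0.0, -170.2]
force: [-0.3, -1.2, 0.4]
opening: 0.0114
[-0.34988927 -1.17912587  0.39384131] [-0.47829109 -0.07096547 -0.10768158]
```

```bash
python3 -m inch '[{"ax":0,"ay":0,"az":0,"dx":0,"dy":0,"dz":-10,"fingers":5},{"ax":0,"ay":0,"az":0,"dx":0,"dy":0,"dz":-25,"fingers":5},{"ax":0,"ay":0,"az":0,"dx":0,"dy":0,"dz":-45,"fingers":5},{"ax":0,"ay":0,"az":0,"dx":0,"dy":0,"dz":-68,"fingers":5},{"ax":0,"ay":0,"az":0,"dx":0,"dy":0,"dz":-92,"fingers":5},{"ax":0,"ay":0,"az":0,"dx":0,"dy":0,"dz":-120,"fingers":5},{"ax":0,"ay":0,"az":0,"dx":0,"dy":0,"dz":-150,"fingers":5},{"ax":0,"ay":0,"az":0,"dx":0,"dy":0,"dz":-178,"fingers":5}]'
python3 - <<'E'
from h import *
o=get_obs();print(o['force'],o['moment'])
S={c:snap(c,c[:2]+'13') for c in('wrist','side','scene')}
E
```

```text
clock: 20.58
tool_pos: [0.5139, -0.0819, 0.2897]
orientation: [180.0, 0.1, -170.2]
force: [1.0, 0.6, -3.6]
opening: 0.0115
[ 1.04106822  0.55672073 -3.60614371] [ 0.01652508 -0.07972704  0.02225907]
```

View pics/si13.png

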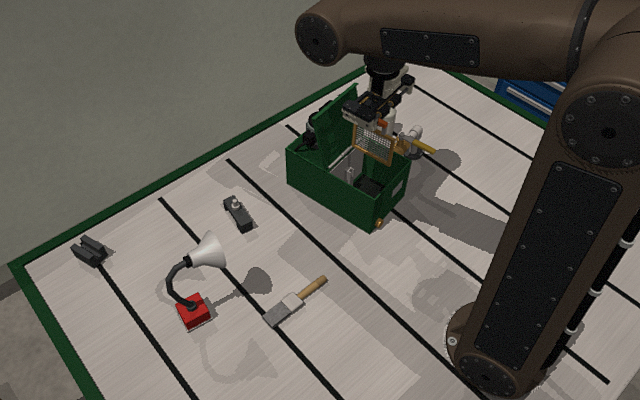

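View pics/wr13.png

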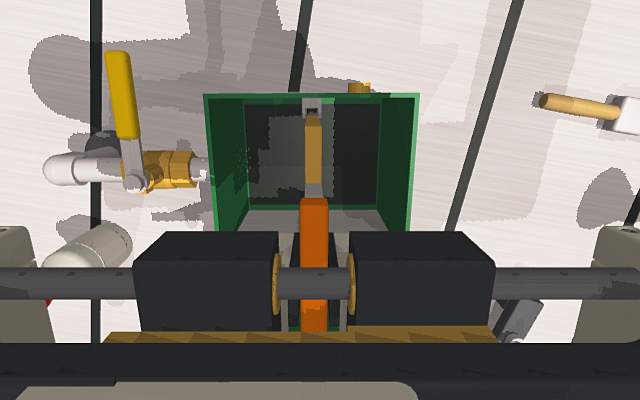

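The strainer is out and hangs upright. Force is about 3.6 N and the opening 11.5 mm, so it is held firmly. Carry it to a stand-off in front of the lamp.

```bash
python3 - <<'E'
from h import *
delta([.478,.195,.29],-191)
E
```

```text
d [-11.1 279.   -0.3] a [ 0.1  0.2 20.8]
```

```bash
python3 -m inch '[{"ax":0,"ay":0,"az":1,"dx":0,"dy":15,"dz":0,"fingers":5},{"ax":0,"ay":0,"az":3,"dx":-1,"dy":45,"dz":0,"fingers":5},{"ax":0,"ay":0,"az":7,"dx":-3,"dy":90,"dz":0,"fingers":5},{"ax":0,"ay":0,"az":11,"dx":-5,"dy":140,"dz":0,"fingers":5},{"ax":0,"ay":0,"az":15,"dx":-7,"dy":190,"dz":0,"fingers":5},{"ax":0,"ay":0,"az":18,"dx":-9,"dy":235,"dz":0,"fingers":5},{"ax":0,"ay":0,"az":20,"dx":-11,"dy":265,"dz":0,"fingers":5},{"ax":0,"ay":0,"az":20.8,"dx":-11,"dy":279,"dz":0,"fingers":5}]'
python3 - <<'E'
from h import *
o=get_obs();print(o['force'],o['joint_pos'].round(0))
S={c:snap(c,c[:2]+'14') for c in('wrist','side','scene')}
for c in S:
    for t in ('lamp','lamp_glass'): print(c,t,[(np.round(q['position'],1),round(q['score'],2)) for q in landmark_of(t,c)[:2]])
E
```

```text
clock: 21.72
tool_pos: [0.4764, 0.1962, 0.2863]
orientation: [-179.9, -0.1, 169.1]
force: [-0.8, -0.5, -3.0]
opening: 0.0117
[-0.77979902 -0.54849331 -3.04930478] [  44.    3.  -14.   -0.  -73. -145.]
wrist lamp [(array([546.4, 154.4]), 0.76)]
wrist lamp_glass [(array([613. , 210.3]), 0.58)]
side lamp [(array([195., 312.]), 0.86)]
side lamp_glass [(array([214.6, 246. ]), 0.94)]
scene lamp [(array([453.8, 207. ]), 0.71), (array([268.2, 231.1]), 0.18)]
scene lamp_glass [(array([440. , 164.3]), 0.86), (array([375.3, 174.2]), 0.67)]
```

View pics/si14.png

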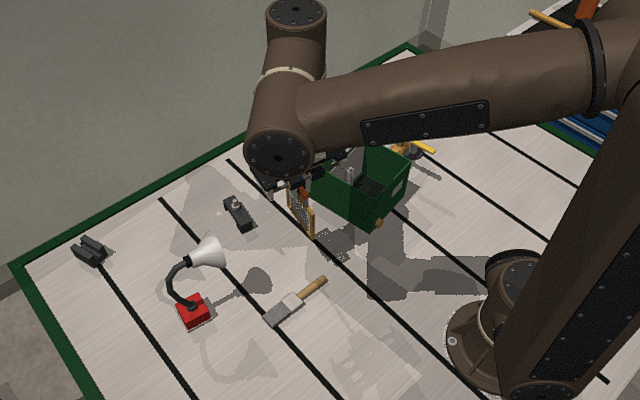

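View pics/wr14.png

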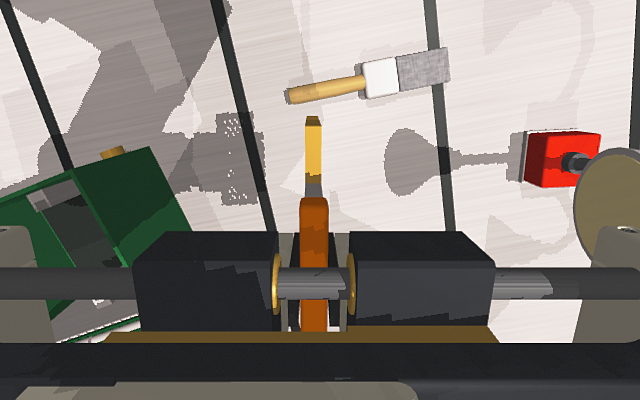

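View pics/sc14.png

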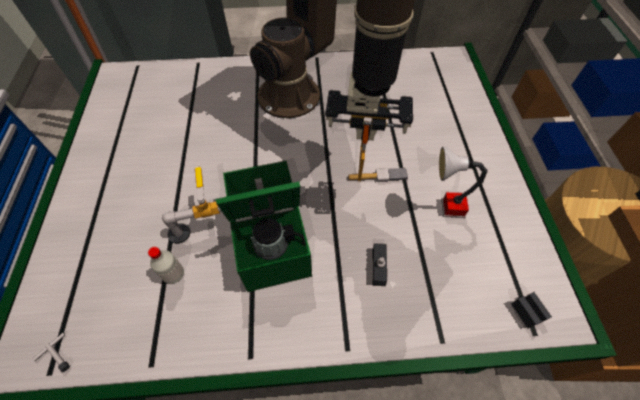

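```bash
cat > foot.py <<'E'
from h import *
s=snap('wrist'); im=cv2.cvtColor(s['image'],cv2.COLOR_RGB2BGR)
_,l=poses()
import sys
for yaw,col in ((255,(255,0,0)),(260,(0,255,0)),(265,(0,255,255))):
    pass
cr=cv2.resize(im[110:300,480:640],None,fx=5,fy=3.1); cv2.imwrite('pics/foot.png',cv2.resize(im[110:230,500:640],None,fx=5,fy=5,interpolation=cv2.INTER_NEAREST))
E
python3 foot.py
```

```text
(no output)
```

View pics/foot.png

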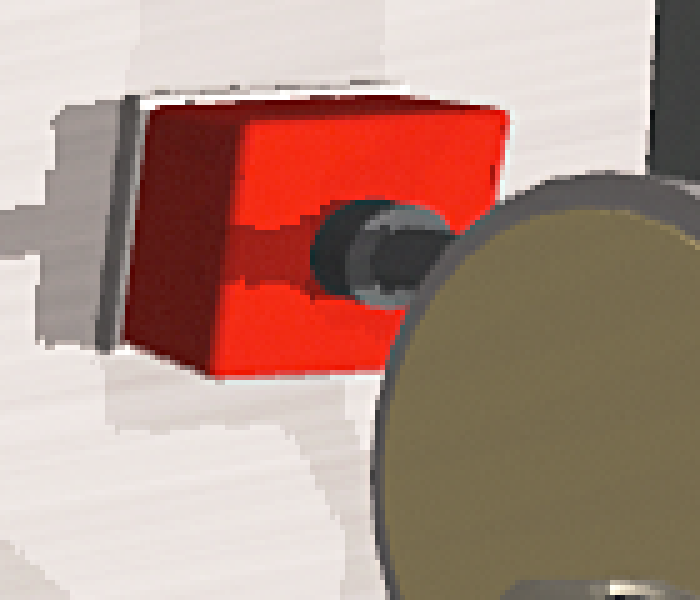

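```bash
cat > foot2.py <<'E'
from h import *
from scipy.optimize import least_squares
s=snap('wrist'); S={c:snap(c) for c in('scene','side')}
A=[(549,134.4),(601.6,132),(543,185.4)]
for h in (.03,.035,.04):
    X=[onz(s,a,h) for a in A]; v=X[0]-X[1]; w=X[2]-X[0]; print(h,np.linalg.norm(v),np.linalg.norm(w),np.degrees(np.arctan2(v[1],v[0])),np.degrees(np.arctan2(w[1],w[0]))+90,'ctr',(X[1]+X[2])/2)
X=[onz(s,a,0) for a in [(527.6,129.4),(521,180.4)]]; w=X[1]-X[0]; print('plate',X,np.linalg.norm(w),np.degrees(np.arctan2(w[1],w[0]))+90)
# glass in scene/side with landmark medians
g={'scene':[],'side':[]}
for c in S:
    q=landmark_of('lamp_glass',c); 
    if q: g[c]=q[0]['position']; print(c,g[c])
print(tri(S['scene'],g['scene'],S['side'],g['side']))
E
python3 foot2.py
```

```text
0.03 0.061750140020329976 0.06254303763771576 -98.4402826121694 82.73903292930133 ctr [0.53786435 0.50052938]
0.035 0.06100846179032342 0.061791835949118655 -98.4402826121694 82.73903292930126 ctr [0.53627123 0.49702326]
0.04 0.060266783560316846 0.06104063426052165 -98.44028261216931 82.73903292930126 ctr [0.53467811 0.49351714]
plate [array([0.49773576, 0.46654615]), array([0.56335522, 0.4562377 ])] 0.06642423065741322 81.07211364593437
scene [439.3, 163.6]
side [215.3, 244.1]
[0.52542359 0.39378413 0.2215877 ]
```

Wrist-view foot edges give lamp yaw of about 261.5°, agreeing with the averaged landmarks. That puts the beam spot at about (0.4997, 0.2515, 0.203).

```bash
python3 - <<'E'
from h import *
delta([.4997,.2515,.2618],171.5)
E
```

```text
d [-11.   60.   25.8] a [ 0.   0.  -2.5]
```

```bash
python3 -m inch '[{"ax":0,"ay":0,"az":-0.8,"dx":-2,"dy":8,"dz":4,"fingers":5},{"ax":0,"ay":0,"az":-1.6,"dx":-4,"dy":24,"dz":10,"fingers":5},{"ax":0,"ay":0,"az":-2.4,"dx":-8,"dy":42,"dz":18,"fingers":5},{"ax":0,"ay":0,"az":-2.5,"dx":-11,"dy":54,"dz":24,"fingers":5},{"ax":0,"ay":0,"az":-2.5,"dx":-11,"dy":60,"dz":26,"fingers":5},{"ax":0,"ay":0,"az":-2.5,"dx":-11,"dy":60,"dz":26,"fingers":5},{"ax":0,"ay":0,"az":-2.5,"dx":-11,"dy":60,"dz":26,"fingers":5}]'
python3 - <<'E'
from h import *
o=get_obs();print(o['tool_pos'],o['orientation'])
M=np.array([.4997,.2515,.203]); B=M+[0,0,.0775]
S={}
for k in range(2):
  for c in('wrist','side','scene'):
    S[c]=snap(c,c[:2]+'15')
    for t in ('lamp','lamp_glass','mesh','strainer_grip'):
        print(c,t,[(np.round(q['position'],1),round(q['score'],2)) for q in landmark_of(t,c)[:1]], {'mesh':proj(S[c],M).round(1),'strainer_grip':proj(S[c],B).round(1)}.get(t))
d=np.array([np.cos(np.radians(261.5)),np.sin(np.radians(261.5)),0]); n=np.array([-d[1],d[0],0])
for c in('side','scene'):
    im=cv2.cvtColor(S[c]['image'],cv2.COLOR_RGB2BGR); F=4 
    C=[M+n*a+[0,0,b] for a,b in((-.06,-.0475),(.06,-.0475),(.06,.0475),(-.06,.0475))]
    q=proj(S[c],C); g=proj(S[c],np.array([M-d*.15+[0,0,.013],M])); 
    u0=(180,160) if c=='side' else (330,110)
    im=cv2.resize(im[u0[1]:u0[1]+140,u0[0]:u0[0]+190],None,fx=F,fy=F,interpolation=cv2.INTER_CUBIC)
    cv2.polylines(im,[np.int32((q-u0)*F)],True,(255,0,0),1); cv2.polylines(im,[np.int32((g-u0)*F)],False,(0,0,255),1)
    cv2.imwrite(f'pics/{c}15c.png',im)
E
```

```text
clock: 23.35
tool_pos: [0.4996, 0.2514, 0.2618]
orientation: [180.0, 0.0, 171.5]
force: [-0.1, -0.9, -3.3]
opening: 0.0116
[0.4995608  0.2514463  0.26181341] [1.79989715e+02 1.22206078e-02 1.71530605e+02]
wrist lamp [(array([511. , 155.7]), 0.73)] None
wrist lamp_glass [(array([553.2, 214.6]), 0.72)] None
wrist mesh [] [[313.4 211.7]]
wrist strainer_grip [(array([312.4, 267.8]), 0.64)] [[313.3 267.7]]
side lamp [(array([195.1, 312.4]), 0.62)] None
side lamp_glass [(array([214.7, 247.8]), 0.82)] None
side mesh [(array([274.6, 224.5]), 0.62)] [[274.6 222.2]]
side strainer_grip [(array([269.7, 198.3]), 0.92)] [[272.9 200.9]]
scene lamp [(array([452.2, 205.5]), 0.67)] None
scene lamp_glass [(array([200.9, 196.1]), 0.75)] None
scene mesh [(array([385.4, 162.8]), 0.77)] [[383.4 163.7]]
scene strainer_grip [(array([389.1, 145.3]), 0.87)] [[387.9 144.5]]
wrist lamp [(array([509.6, 154. ]), 0.91)] None
wrist lamp_glass [(array([553.2, 213. ]), 0.82)] None
wrist mesh [(array([322.2,  66.6]), 0.38)] [[313.1 211.9]]
wrist strainer_grip [(array([314.1, 268.7]), 0.59)] [[312.8 268. ]]
side lamp [(array([195.3, 312. ]), 0.62)] None
side lamp_glass [(array([217.2, 251.7]), 0.77)] None
side mesh [(array([273.1, 221.8]), 0.84)] [[274.6 222.2]]
side strainer_grip [(array([271.9, 200.7]), 0.77)] [[272.9 200.9]]
scene lamp [(array([451.4, 207.3]), 0.81)] None
scene lamp_glass [(array([441. , 165.9]), 0.9)] None
scene mesh [(array([383.2, 164.7]), 0.59)] [[383.4 163.7]]
scene strainer_grip [(array([392.6, 143.7]), 0.77)] [[387.9 144.5]]
```

View pics/side15c.png

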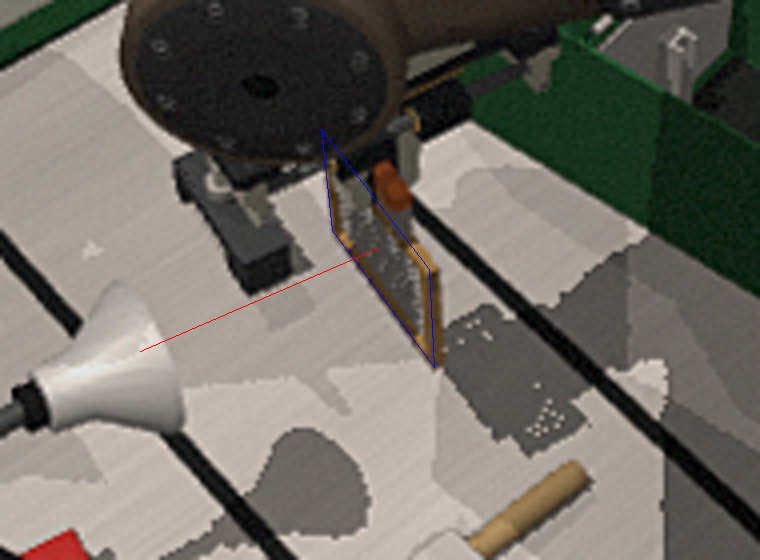

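View pics/scene15c.png

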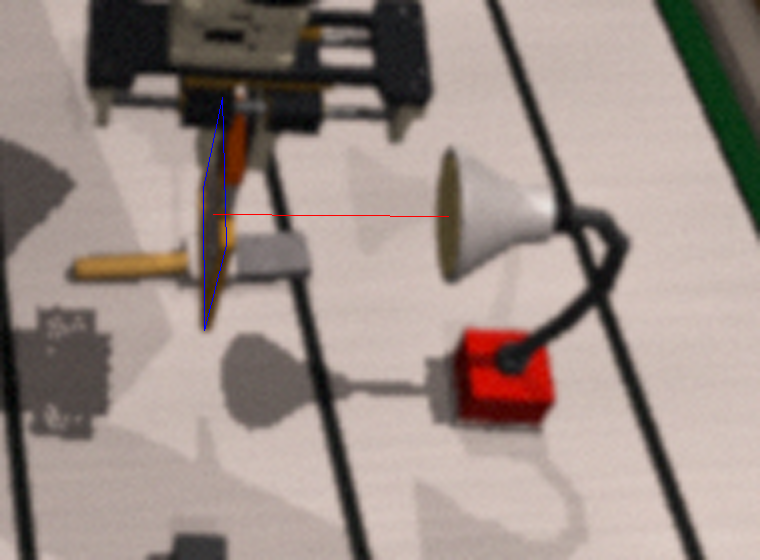

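View pics/wr15.png

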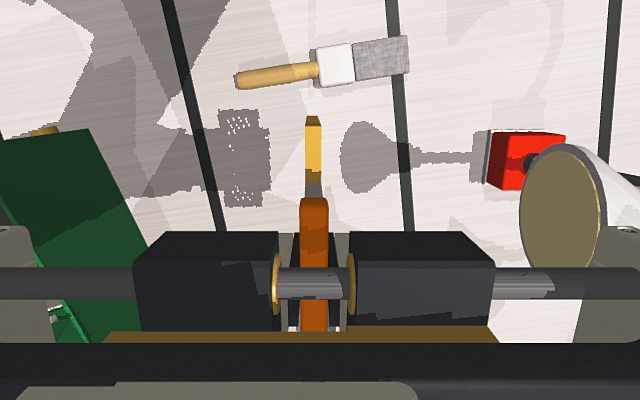

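```bash
python3 - <<'E'
from h import *
s=snap('wrist'); im=cv2.cvtColor(s['image'],cv2.COLOR_RGB2BGR)
c=np.array([.5355,.491,0]); y=np.linspace(0,2*np.pi,40)
for yaw,col in((259,(255,0,0)),(261.5,(0,255,0)),(264,(0,0,255))):
    r=R.from_euler('z',yaw,degrees=True); t=np.radians(5)
    X=r.apply(np.c_[.092-.045*np.sin(y)*np.sin(t),.045*np.cos(y),.216+.045*np.sin(y)*np.cos(t)])+c
    q=proj(s,X); print(yaw,proj(s,r.apply([.092,0,.216])+c), q.min(0),q.max(0))
    cv2.polylines(im,[np.int32(q)],True,col,1)
    q=proj(s,r.apply(np.array([[.033,.033,0],[.033,-.033,0],[-.033,-.033,0],[-.033,.033,0]]))+c); cv2.polylines(im,[np.int32(q)],True,col,1)
cv2.imwrite('pics/lampchk.png',cv2.resize(im[100:300,440:640],None,fx=3,fy=3,interpolation=cv2.INTER_NEAREST))
E
```

```text
259 [[555.67815247 212.46675686]] [508.26063742 139.00461821] [627.80163703 287.56608167]
261.5 [[554.31219078 218.57569266]] [508.01446241 145.71146011] [624.71569757 293.48635139]
264 [[553.24007228 224.62308588]] [507.8438574  152.48969385] [622.19960998 299.25946016]
```

View pics/lampchk.png

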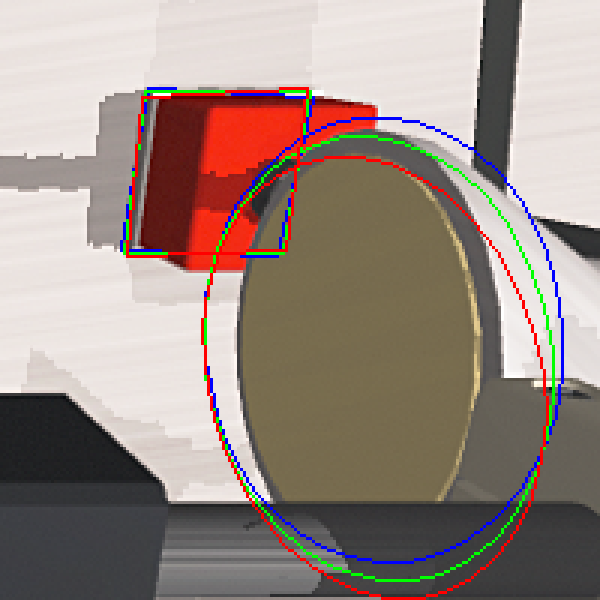

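The foot outline fits, within about 1–2 mm. The ellipse is off because I had the tilt sign wrong: the beam points down, so the rim's top leans forward. Rechecking.

```bash
python3 - <<'E'
from h import *
s=snap('wrist'); im=cv2.cvtColor(s['image'],cv2.COLOR_RGB2BGR)
c=np.array([.5357,.4925,0]); y=np.linspace(0,2*np.pi,40)
for yaw,col in((259,(255,0,0)),(261.5,(0,255,0)),(264,(0,0,255))):
    r=R.from_euler('z',yaw,degrees=True); t=np.arctan(13/150)
    X=r.apply(np.c_[.092+.045*np.sin(y)*np.sin(t),.045*np.cos(y),.216+.045*np.sin(y)*np.cos(t)])+c
    q=proj(s,X); print(yaw,proj(s,r.apply([.092,0,.216])+c), q.min(0),q.max(0))
    cv2.polylines(im,[np.int32(q)],True,col,1)
    q=proj(s,r.apply(np.array([[.033,.033,0],[.033,-.033,0],[-.033,-.033,0],[-.033,.033,0]]))+c); cv2.polylines(im,[np.int32(q)],True,col,1)
cv2.imwrite('pics/lampchk2.png',cv2.resize(im[100:300,440:640],None,fx=3,fy=3,interpolation=cv2.INTER_NEAREST))
E
```

```text
259 [[558.13024731 212.43046636]] [520.03250756 139.01009015] [616.19196006 287.29381883]
261.5 [[556.75181816 218.53981257]] [520.01697858 145.67104282] [612.59866634 293.45165318]
264 [[555.6673704  224.58760983]] [520.02819729 152.40435948] [609.71757191 299.53438822]
```

View pics/lampchk2.png

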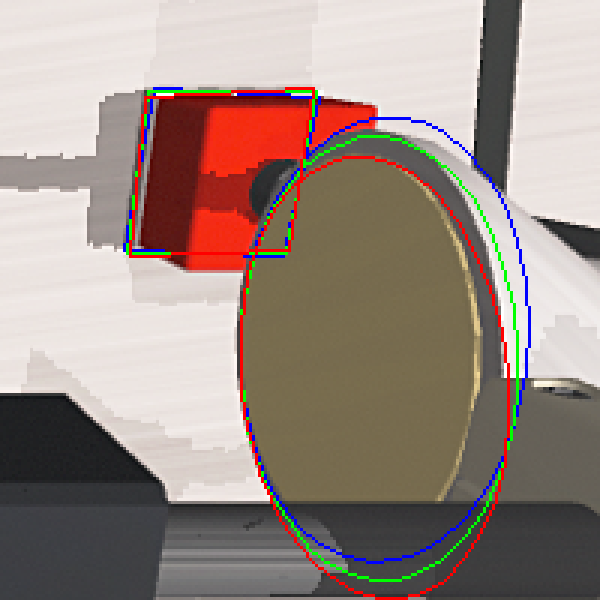

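The corrected ellipse fits at yaw of about 261°, so the mesh is within about 2–3 mm of the spot and 0.5° of square. A small trim, then settle and a final check.

```bash
python3 -m inch '[{"ax":0,"ay":0,"az":0.3,"dx":0.5,"dy":1,"dz":0,"fingers":5},{"ax":0,"ay":0,"az":0.3,"dx":1,"dy":1.5,"dz":0,"fingers":5},{"ax":0,"ay":0,"az":0.3,"dx":1,"dy":1.5,"dz":0,"fingers":5},{"ax":0,"ay":0,"az":0.3,"dx":1,"dy":1.5,"dz":0,"fingers":5},{"ax":0,"ay":0,"az":0.3,"dx":1,"dy":1.5,"dz":0,"fingers":5}]'
python3 - <<'E'
from h import *
o=get_obs();print(o['force'],abs(o['qvel']).max())
snap('scene','sc16');snap('side','si16')
import yel; yel.run({'scene':snap('scene')})
for t in ['clamp','oil_bottle','chip_brush']: 
    for q in landmark_of(t,'scene')[:1]: print(t,np.round(q['position'],1))
E
```

```text
clock: 25.58
tool_pos: [0.4989, 0.2533, 0.2615]
orientation: [180.0, -0.0, 171.2]
force: [0.1, -0.7, -2.9]
opening: 0.0114
[ 0.06198137 -0.71681034 -2.89714167] 0.08163442723400151
scene [195 167   8  21 126] [198.5 176.8]
scene pred centroid if shut [198.8 173.6]
-5 [201.1 174.2]
0 [198.8 174.6]
5 [196.4 175.1]
10 [194.1 175.8]
line dir 84.45616
   -5 -89.37296482667435
   0 -95.56290616896237
   5 -101.8937135056185
   10 -108.31074542089942
clamp [379.6 271.9]
oil_bottle [171.5 272. ]
chip_brush [373.6 173.4]
```

View pics/sc16.png

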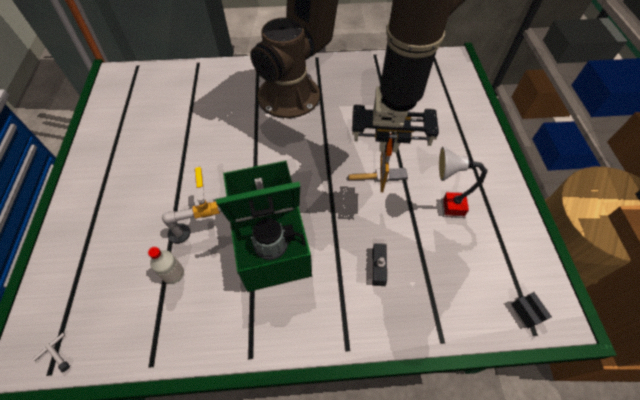

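The final view shows the lever shut (198,177), the flap standing open (258,190), the strainer in front of the lamp (387,165), and the bystanders where they were. Handing in.

```bash
python3 -c "
from plant import *
print(close_job())"
```

```text
the job is handed in; nothing more can be done
None
```

The job is done and handed in at about 26 s, well inside the 72 s limit. No verdict was reported.

**What I did, in order:**
- **Valve:** I swung the lever until it pushed back with about 21 N at its stop. Its line in the scene picture is within about 1° of fully shut.
- **Flap:** I lifted it by the ends of its handle to about 103° and released it. It stays leaning back on its own.
- **Strainer:** I drew it straight up, carried it upright and am holding it in front of the lamp. The gripper was 11.4 mm open on the 12 mm bar and carrying about 3 N, with the tool level to within 0.1°.

**Last checks:** By my lamp estimate the mesh is within about 2 mm of the beam spot, squarely facing the lamp to within about 1°. The arm was still. In the last picture the bottle, clamp and brush look unmoved.

**Disagreements:**
- **Lamp direction:** Estimates ranged from 257° to 267°. I used about 261°, from the wrist camera's view of the foot edges and glass rim, which also matched the averaged landmarks. The fitted rim came out slightly wider than the real one.
- **Lever:** One landmark put the grip about 9 mm off. The line of the yellow pixels and the force at the stop both said shut.
- **Box position:** The handle and strainer landmarks sat about 4 mm further from the robot than my box fit, so I corrected for that when gripping.

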